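Load a sample vial and index the photometer carousel onto its pawl

ROBOT

A 6-joint arm with a two-finger parallel gripper is mounted at the origin on the work surface. World frame = base frame: x ahead of the robot, y to its left, z up, the work surface at z = 0. Lengths are in m, angles in rad, forces in N, time in s.
With the tool pointing down it reaches from about 0.325 to 0.75 m from the base axis. Payload 7.6 kg.
Tool frame: the origin (TCP) lies on the centre line of the jaws, within the pads' length; the fingertips stand 8 mm ahead of it and the grasp point (between the pads) lies 11 mm behind it (env.tcp_to_tips is the distance from the TCP to the fingertips, in m); z points along the fingers, y is the direction in which the jaws open and shut (so a half turn about z gives the same grasp; the last joint's range is limited). The gripper opens to 85 mm and grips with 20 to 120 N. Pads are 22 mm wide; open, the fingers measure 114 mm over their backs; the gripper's body (76 mm by 85 mm) begins 54 mm behind the grasp point. The pads swing forward as they close: fully open they stand 13 mm farther back than shut.
Start: joints at [1.216, 0.052, 1.401, -0, 1.689, -0.07], TCP at [0.147, 0.504, 0.239] pointing down, gripper open.
Joint ranges: [-2.9, 2.9], [-0.91, 2.17], [0.12, 2.37], [-1.06, 4.2], [0.26, 2.73], [-2.93, 2.93]. Speed limits (rad/s): [2.57, 2.57, 3.01, 3.14, 3.14, 3.14].

INTERFACE

Orientations are given as a unit quaternion [x, y, z, w].
In Python, from station import env gives the robot as it stands.
- The arm moves only by the tool send_rows, never from a script. Its argument "steps" is a list of rows, each an object of numbers: "x", "y", "z": the shift along the world's x, y, z in m; "yaw": the turn about the world's z in degrees; "claw": the gripper command: -1 is fully open, 1 is shut, values between are in proportion. A call has exactly 10 rows; each row shifts and turns the commanded pose from where the row before left it; what a row does not reach is not made up. A row lasts 1/8 s, in which the tool goes at most 62.5 mm and 10.7 degrees, less where a joint would pass 70% of its speed; a pose out of reach is approached as far as the arm can. A call with a gripper value outside its range is refused whole. The fingers move at their own pace and stop on an object; "grip_force" is the grip in N (left out, the last holds). Time passes only in rows, so rows that do not move let the fingers close, or fill a call up. It gives the time, the measured TCP pose, the force and the opening at its end, in the units of the state.
- env.get_state(): the state, without advancing time (a new reading comes with each control period).
- env.camera(name): name is "side" or "top"; returns the picture (400x640x3 uint8, red, green, blue); there is no depth.
- env.get_calibration(name): a dict with "mtx" (3x3 intrinsics, pixels), "origin" and "rotation" of the camera in the world. Camera axes: x right, y up, looking along -z (the intrinsics and any distortion apply to the point x, -y, -z); pixel columns grow to the right and rows downward; lengths in m; the calibration is good to about 2 mm. A picture is of the moment at which its call begins. get_calibration takes no time and is no camera call.
- env.finish_job(): hands the job in, once; it reports no verdict.
Trained networks look in the newest picture that a camera, given by its name, has taken for a name from the list of things; names that differ only in an ending like _2 or _b are one class to them, and where a whole thing is asked for, a point or a joint stands for the part that bears it (a point fixed in the world has none). Each returns a list of dicts, best first, with "conf" (0 to 1); they miss things now and then, are a little off and sometimes report something else, mostly with a low value. They report only what shows in the picture. A call takes as long as a camera call. They do not tell look-alikes from the thing itself.
- env.look_for(label, camera): "uv" ([column, row] in pixels, amid what is visible of it).
The state is a dict: "t": time; "joints": joint angles; "qd": joint speeds; "joint_torque": joint torques, N m; "tcp_pos": TCP position; "eef_rot": TCP orientation; "force": force on the tool from outside, world axes, zero at the start; "ft_torque": the same for the moment, N m; "width": opening from 0.0 (shut) to 1.0 (fully open).
Only numpy, scipy, OpenCV 4.12 (cv2) and the standard library are available. Lean on these libraries where they do the work, as an engineer would, in place of code of your own. Each camera call takes 0.05 s, during which the arm holds its last target.

TASK

Set the loose capped vial gently into the one empty cup of the photometer's sample carousel. Turn the carousel clockwise by its centre knob until that vial has come to the photometer window and the sprung pawl clicks in behind its tooth, not a tooth further; then turn it back onto the pawl, press it home firmly for a moment with about 0.8 N m at the knob, never forcing it, and let go so that the tooth stays resting on the pawl. Keep the gripper off the pawl and leave the other glassware where it is.

Things in the scene. Friction and masses are not known exactly. Their poses are not given: they have to be found in the camera images.
- vial_mid (a point): centre of the loose sample vial: amber glass, round, 28 mm in diameter, 72 mm tall with its white screw cap (25 mm in diameter, the top 18 mm), standing upright on the bench; the point is on its axis 36 mm above its foot; 50 g
- vial: the same vial; origin at the centre of its underside, z up along its axis
- pocket (a point): centre of the floor of the carousel's one empty cup, 36 mm above the bench: round grey cup, 32 mm inside, 37 mm outside, rim 16 mm above this point, 70 mm from the wheel's axis. Keep fingertips above the rim: hold the vial in its upper half. Neighbouring cups (54 mm away, centre to centre) hold like vials, fixed, tops 108 mm above the bench: close the fingers along the wheel's radius
- wheel: the carousel: aluminium plate 28 to 36 mm above the bench, eight saw teeth on its rim (radius 90 mm at root, 99.6 at tip) and eight cups, one per tooth. Turns on a vertical axis, clockwise from above (yaw falls); the pawl stops it the other way. Friction, 0.1 to 0.15 N m in all, holds it where left. Origin on its axis at bench height; the empty cup is on its own +y axis
- knob: the black wing knob on the carousel's post: a flat bar 50 mm long (own x axis), 16 mm wide (own y axis), 26 mm tall, rigid with the wheel; origin on the wheel's axis 114 mm above the bench; the bar runs from 120 to 146 mm above the bench, clear above the vials
- grip (a point): centre of the knob's bar on the wheel's axis, 134 mm above the bench: the height to grip it, across its 16 mm width
- tooth (a point): middle of the radial face of the tooth that belongs to the empty cup, at 93 mm radius, 32 mm above the bench. It passes the pawl as the wheel turns clockwise and, turned back, comes to bear on the pawl's nose. At the start it is 50 to 140 degrees short of the pawl (anticlockwise of it)
- nose (a point): catching side of the pawl's nose (brass, 8 mm deep, flat face), 32 mm above the bench; a spring holds it on the rim with 2 to 3 N. With the chosen tooth seated, this point and tooth coincide within a millimetre and the cup faces the window. Riding up a tooth's back it stands up to 9.6 mm farther out, and drops in with a click when the tooth has gone by
- pawl: the brass pawl, 50 mm long, hinged about a vertical pin; origin on its pin at 24 mm above the bench. It lies at the rim on the carousel's side away from the robot. Under about 0.5 N m turned back against it leaves play in it; over about 1.3 N m is forcing it. It hardly gives: 0.01 rad of the hand past the first touch is already some 0.3 to 0.5 N m
- bracket: steel foot that carries the pawl's pin, screwed to the base in slotted holes, set differently from day to day by up to 3 mm along the rim; origin on the pin, 24 mm above the bench; own y runs along the rim, anticlockwise; the tooth bears on the nose at y = -48 mm
- base: the photometer: grey enamelled base plate 250 x 310 mm, 24 mm high, fixed to the bench, carrying the carousel; the photometer head is a light block 120 x 70 x 85 mm on its own +y side (109 mm above the bench at its top), its window facing the wheel. Origin under the wheel's axis at bench height
- flask: bystander: conical glass flask, 84 mm wide, 116 mm tall; origin at the centre of its underside
- measure: bystander: glass measuring cylinder, 194 mm tall on a 68 mm foot; origin at the centre of its underside
- mortar: bystander: white mortar, 104 mm wide, 52 mm tall, with its pestle leaning in it; origin at the centre of its underside
Mind the look-alikes: they are no part of the job. Of the things like the vial, leave any that is blue; of the rest the larger one is meant.

How it is judged:
On the way, in this order (a step that is already met when the one before it is completed fails the run):
1. the vial stands upright on the floor of the empty cup (horizontal distance between vial and pocket below 0.004 m and distance between vial and pocket below 0.005 m and angle between vial's own z axis and vertical below 0.1 rad), for 0.1 s.
2. with the fingers on the knob, the pawl drops in behind the tooth of that cup (y of tooth in the frame of bracket between -0.11 and -0.0488 m and x of tooth in the frame of bracket above -0.06 m and contact force between the fingers and knob above 0.5 N), for 0.05 s.
3. with the fingers on the knob, that tooth is pressed home on the pawl (over 7.5 N between wheel and pawl, reached at about 0.5 N m at the knob) (contact force between pawl and wheel above 7.5 N and horizontal distance between tooth and nose below 0.0022 m and contact force between the fingers and knob above 0.5 N), for 0.15 s.
At the end, for the whole second after the job is handed in: the face of the tooth that belongs to the loaded cup rests against the pawl's nose (the two points within 2.2 mm), the vial stands upright on the floor of that cup (within 4 mm of its axis and 5 mm of its floor), and wheel and vial are at rest (all of step 1 and horizontal distance between tooth and nose below 0.0022 m and angular speed of wheel below 0.05 rad/s and linear speed of vial below 0.02 m/s); the robot touches nothing.
It fails at once if the wheel is forced against the pawl (over 17 N between them, reached at about 1.4 N m at the knob) (contact force between pawl and wheel above 17 N).
It fails at once if the carousel is turned a tooth further (y of tooth in the frame of bracket below -0.118 m).
It fails at once if the robot touches the pawl (contact force between any of the fingers, the arm and pawl above 0.5 N).
It fails at once if the vial is dropped or rammed into the carousel (over 35 N) (contact force between vial and wheel above 35 N).
It fails at once if a piece of the other glassware is moved by over 15 mm (distance of any of flask, measure, mortar from where it was at the start of the episode above 0.015 m).
It also fails if it takes over 72 s, if anything falls off the work surface, if the arm or the gripper's body presses on something with over 40 N, if the wrist force passes 120 N, or if a joint passes its speed limit or range.

## Working session

There is one attempt and no reset: what is moved stays moved. The work goes in short steps, Python scripts to look and compute and a tool call to move; the robot and the scene stay as the last step left them, time stands still between calls to the robot, and variables do not carry over. Pictures are saved under pics/ and viewed, and the job is handed in when it is done.

Besides the shell and the picture viewer there is one more tool, called after "Call:" as name(argument=value, ...), one argument or row to a line, values as JSON. send_rows: Moves the arm, as the interface text tells. Its arguments: {"type":"object","properties":{"steps":{"type":"array","items":{"type":"object","properties":{"x":{"type":"number"},"y":{"type":"number"},"z":{"type":"number"},"yaw":{"type":"number"},"claw":{"type":"number"}}}},"grip_force":{"type":"number"}},"required":["steps"]}

```bash
mkdir -p pics; ls
python3 - <<'E'
from station import env
import cv2
s=env.get_state()
print({k:(v if not hasattr(v,'tolist') else v.tolist()) for k,v in s.items()})
for c in('side','top'):
    im=env.camera(c); cv2.imwrite(f'pics/{c}0.png',im[:,:,::-1])
    print(c,env.get_calibration(c))
    for n in('vial','vial_mid','pocket','wheel','knob','grip','tooth','nose','pawl','bracket','base','flask','measure','mortar'):
        print(n,[( [round(float(a)) for a in d['uv']],round(d['conf'],2)) for d in env.look_for(n,c)][:5])
print(env.get_state()['t'])
E
```

```text
pics
{'t': 0.0, 'joints': [1.2157364873411556, 0.05283290658063248, 1.4017540677220734, 2.8015431262607862e-05, 1.688610491866389, -0.07029107048075128], 'qd': [0.0019070454058735295, 0.001995857906168304, -0.0013418033187694751, -0.0005955487962801222, -0.0033531829521494423, -0.0009032361000371174], 'joint_torque': [0.00011372004564691451, -38.1669545173645, -36.01864814758301, -9.16193721423042e-05, 0.00619766695308499, -1.4563749459739483e-05], 'tcp_pos': [0.1473529518901867, 0.503584825989207, 0.23845963138887857], 'eef_rot': [0.14190210691773003, 0.989880370551438, -0.0007813912707587003, -0.00018296704385582712], 'force': [0.22633568976492166, 0.10175337570572217, 0.7482212094294035], 'ft_torque': [0.016623725518990967, 0.00023061787106529438, 0.007032755725836295], 'width': 0.9972187612765582}
side {'mtx': array([[428.41357146,   0.        , 321.24899867],
       [  0.        , 428.41357146, 201.01267937],
       [  0.        ,   0.        ,   1.        ]]), 'origin': array([ 0.40682518, -0.73133647,  0.89815498]), 'rotation': array([ 0.36797256, -0.04687963, -0.1075849 ,  0.
[... 441 characters left out ...]
, 126], 0.62), ([410, 279], 0.3)]
top {'mtx': array([[450.73431356,   0.        , 308.4732188 ],
       [  0.        , 450.73431356, 195.49962532],
       [  0.        ,   0.        ,   1.        ]]), 'origin': array([ 0.30170845, -0.00445626,  1.4990064 ]), 'rotation': array([ 0.07272485, -0.07171918, -0.68374979,  0.72253282])}
vial [([306, 205], 0.73)]
vial_mid [([397, 232], 0.54)]
pocket [([306, 210], 0.89)]
wheel [([305, 211], 0.81)]
knob [([308, 206], 0.5)]
grip []
tooth [([307, 211], 0.65), ([442, 201], 0.37)]
nose []
pawl [([395, 234], 0.34)]
bracket []
base [([295, 211], 0.64)]
flask [([373, 159], 0.96), ([308, 208], 0.29)]
measure [([442, 198], 0.79)]
mortar [([180, 214], 0.8)]
1.5
```

Run:
```python
import cv2
a=cv2.imread('pics/side0.png');b=cv2.imread('pics/top0.png')
cv2.imwrite('pics/s1.png',cv2.resize(a[130:380,200:480],None,fx=2.4,fy=2.4,interpolation=cv2.INTER_CUBIC)[:600,:800])
cv2.imwrite('pics/t1.png',cv2.resize(b[110:290,210:450],None,fx=3.3,fy=3.3,interpolation=cv2.INTER_CUBIC)[:600,:800])
```

```text
(no output)
```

View pics/side0.png

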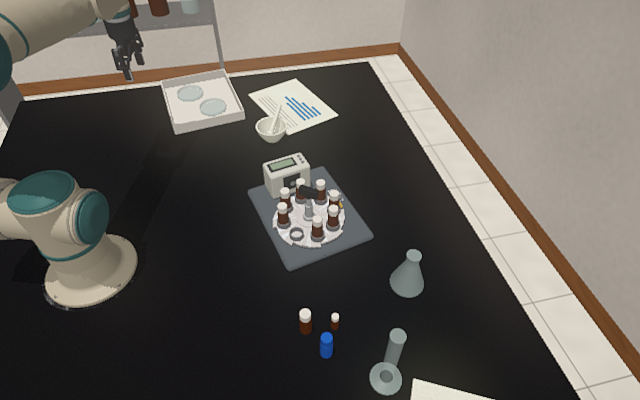

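View pics/top0.png

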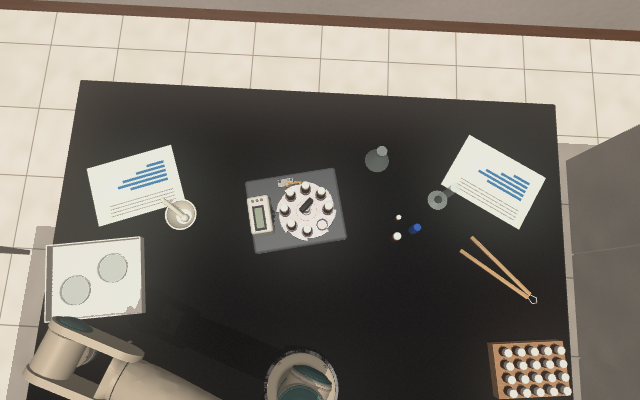

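View pics/s1.png

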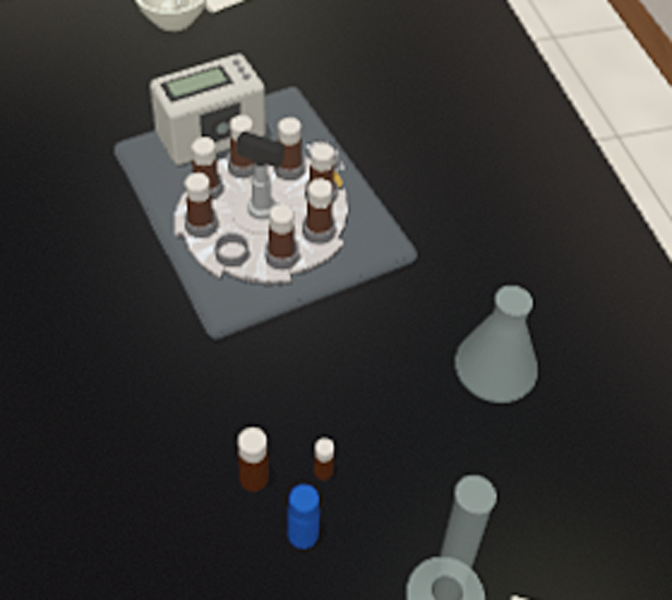

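View pics/t1.png

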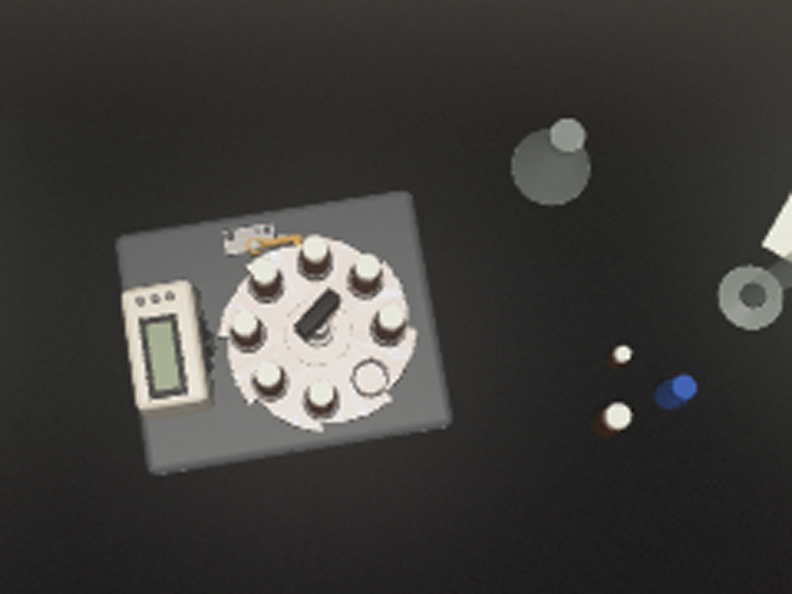

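Run:
```python
import cv2
a=cv2.imread('pics/side0.png');b=cv2.imread('pics/top0.png')
def z(im,x0,y0,w,h,f,n):
    c=cv2.resize(im[y0:y0+h,x0:x0+w],None,fx=f,fy=f,interpolation=cv2.INTER_CUBIC)
    c=cv2.convertScaleAbs(c,alpha=1.1)
    for i in range(0,w,10):
        cv2.putText(c,str(x0+i),(i*f,8),0,.3,(0,255,0),1); cv2.line(c,(i*f,10),(i*f,14),(0,255,0),1)
    for i in range(0,h,10):
        cv2.putText(c,str(y0+i),(0,i*f+4),0,.3,(0,255,0),1)
    cv2.imwrite(n,c)
z(b,240,160,110,96,7,'pics/t2.png')
z(a,245,150,130,96,6,'pics/s2.png')
z(a,290,300,60,60,10,'pics/s3.png')
z(b,380,205,50,40,12,'pics/t3.png')
```

```text
(no output)
```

View pics/t2.png

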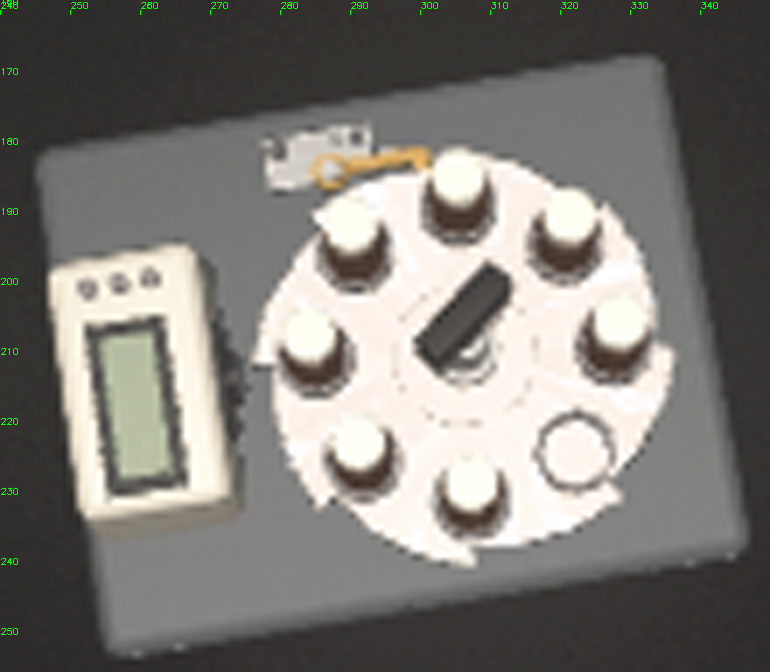

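View pics/s2.png

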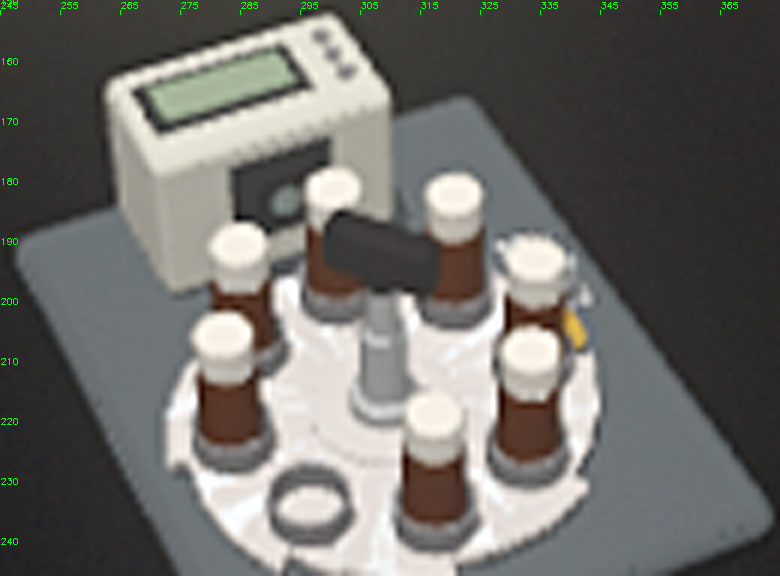

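View pics/s3.png

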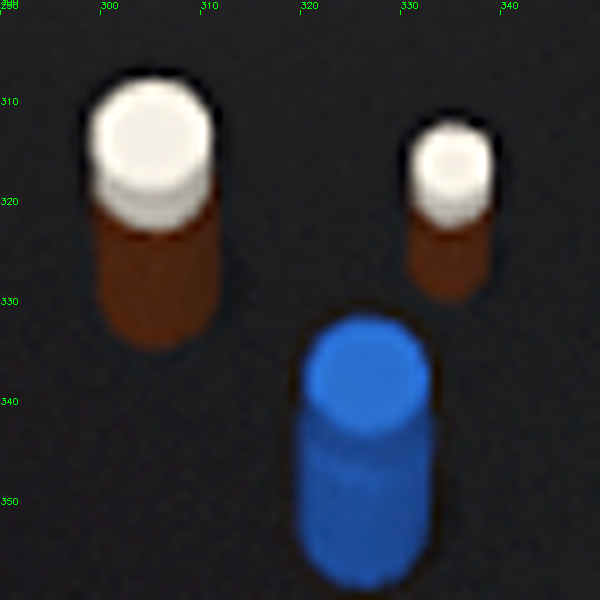

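View pics/t3.png

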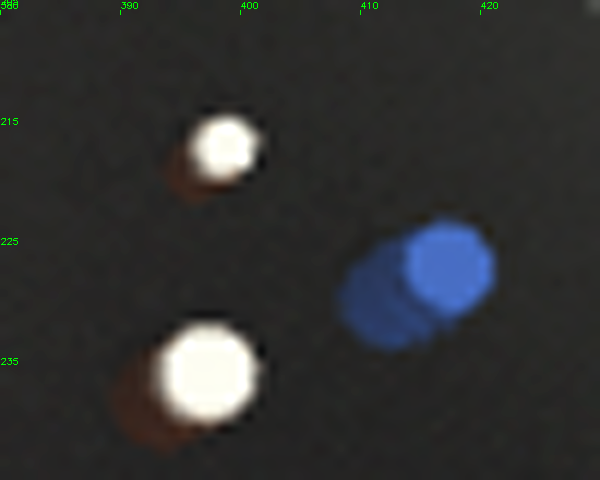

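```bash
cat > h.py <<'E'
import numpy as np, cv2
from station import env
from scipy.spatial.transform import Rotation as R
from scipy.optimize import least_squares
C={c:env.get_calibration(c) for c in('side','top')}
def proj(c,P):
    k=C[c]; P=np.atleast_2d(P); r=k['rotation']
    M=R.from_quat(r).as_matrix()
    p=(P-k['origin'])@M
    x=p[:,0]/-p[:,2]; y=-p[:,1]/-p[:,2]
    m=k['mtx']; return np.c_[m[0,0]*x+m[0,2],m[1,1]*y+m[1,2]]
def back(c,uv,z):
    k=C[c];m=k['mtx'];uv=np.atleast_2d(uv)
    x=(uv[:,0]-m[0,2])/m[0,0];y=(uv[:,1]-m[1,2])/m[1,1]
    d=np.c_[x,-y,-np.ones_like(x)]@R.from_quat(k['rotation']).as_matrix().T
    s=(z-k['origin'][2])/d[:,2]
    return k['origin']+d*s[:,None]
E
cat > fit.py <<'E'
from h import *
np.set_printoptions(precision=4,suppress=True)
top=np.array([(457,174),(351,224),(312,334),(361,444),(472,485),(621,321),(571,214)])/7+[240,160]-.5
topcup=np.array([575,451])/7+[240,160]-.5
side=np.array([(333,184),(454,190),(535,255),(531,344),(434,409),(224,331),(239,242)])/6+[245,150]-.5
sidecup=np.array([311,490])/6+[245,150]-.5   # rim, approx
def model(p):
    a=p[2]+np.arange(1,8)*np.pi/4
    return np.c_[p[0]+.07*np.cos(a),p[1]+.07*np.sin(a),np.full(7,.108)], np.array([p[0]+.07*np.cos(p[2]),p[1]+.07*np.sin(p[2]),.052])
def match(uv,pr): # nearest
    return np.array([pr[np.argmin(((pr-u)**2).sum(1))]-u for u in uv])
def fit(cs):
    def f(p):
        m,c=model(p);r=[]
        for cam,u,uc in cs: r+=[match(u,proj(cam,m)).ravel(),(proj(cam,c)-uc).ravel()]
        return np.concatenate(r)
    x0=[*back('top',[[305,211]],.05)[0,:2],np.radians(-129)]
    s=least_squares(f,x0); print(s.x[:2],np.degrees(s.x[2]),'rms',np.sqrt(np.mean(s.fun**2)))
    print(s.fun.reshape(-1,2).round(1).tolist())
    return s.x
fit([('top',top,topcup)]);fit([('side',side,sidecup)]);fit([('top',top,topcup),('side',side,sidecup)])
# vial
t=np.array([208,373])/12+[380,205]-.5; s=np.array([152,134])/10+[290,300]-.5
print('vial top',back('top',t,.072),'side',back('side',s,.072))
print('blue',back('top',np.array([450,267])/12+[380,205]-.5,.072),'small',back('top',np.array([225,147])/12+[380,205]-.5,.05))
b=np.array([(38,155),(658,58),(747,545),(110,655)])/7+[240,160]-.5
B=back('top',b,.022);print(B, np.degrees([np.arctan2(*(B[0]-B[1])[[1,0]]),np.arctan2(*(B[3]-B[2])[[1,0]]),np.arctan2(*(B[0]-B[3])[[1,0]])-np.pi/2+np.pi/2]))
n=np.array([427,162])/7+[240,160]-.5; print('nose~',back('top',n,.032))
print('pin~',back('top',np.array([330,170])/7+[240,160]-.5,.034))
tt=np.array([(616,495),(472,565),(320,507),(255,360),(318,214),(606,207),(668,348)])/7+[240,160]-.5
print('tips',back('top',tt,.036))
kt=np.array([(489,263),(512,283),(415,343),(437,366)])/7+[240,160]-.5
K=back('top',kt,.146);print('knob',K,K.mean(0))
E
python3 fit.py
```

```text
[0.5551 0.0113] -129.24189239506546 rms 0.20687175129722565
[[0.2, 0.3], [0.0, 0.1], [-0.4, 0.1], [-0.2, -0.3], [0.1, -0.3], [0.1, -0.0], [-0.1, 0.2], [0.3, -0.1]]
[0.5572 0.015 ] -129.14454759896054 rms 0.11853578551328513
[[0.0, 0.1], [-0.1, 0.0], [0.1, -0.1], [0.1, 0.2], [0.2, -0.0], [-0.0, 0.0], [-0.1, -0.1], [-0.2, -0.0]]
[0.5563 0.0129] -129.18362246894483 rms 0.4802517573822289
[[-0.3, -0.1], [-0.5, -0.2], [-0.9, -0.2], [-0.7, -0.6], [-0.4, -0.7], [-0.4, -0.4], [-0.6, -0.2], [-0.1, -0.5], [-0.2, 0.7], [-0.2, 0.6], [-0.0, 0.5], [-0.1, 0.8], [0.0, 0.6], [-0.3, 0.6], [-0.3, 0.4], [-0.4, 0.6]]
vial top [[ 0.4834 -0.2817  0.072 ]] side [[ 0.4847 -0.281   0.072 ]]
blue [[ 0.5152 -0.3456  0.072 ]] small [[ 0.548  -0.2896  0.05  ]]
[[ 0.6437  0.2223  0.022 ]
 [ 0.7086 -0.0734  0.022 ]
 [ 0.4747 -0.1253  0.022 ]
 [ 0.4071  0.1689  0.022 ]] [102.3733 102.9459  12.7087]
nose~ [[0.6483 0.0351 0.032 ]]
pin~ [[0.6414 0.081  0.034 ]]
tips [[ 0.4931 -0.0623  0.036 ]
 [ 0.4568  0.0029  0.036 ]
 [ 0.4799  0.0751  0.036 ]
 [ 0.5474  0.1101  0.036 ]
 [ 0.6192  0.0851  0.036 ]
 [ 0.6302 -0.0512  0.036 ]
 [ 0.5639 -0.0835  0.036 ]]
knob [[ 0.5776  0.0023  0.146 ]
 [ 0.5692 -0.0083  0.146 ]
 [ 0.5403  0.0325  0.146 ]
 [ 0.5307  0.0224  0.146 ]] [0.5545 0.0122 0.146 ]
```

Call:
send_rows(
  steps=[
    {"x": 0.025,"y": -0.04,"yaw": -2.3,"claw": -0.1},
    {"x": 0.025,"y": -0.04,"yaw": -2.3,"claw": -0.1},
    {"x": 0.025,"y": -0.04,"yaw": -2.3,"claw": -0.1},
    {"x": 0.025,"y": -0.04,"yaw": -2.3,"claw": -0.1},
    {"x": 0.025,"y": -0.04,"yaw": -2.3,"claw": -0.1},
    {"x": 0.025,"y": -0.04,"yaw": -2.3,"claw": -0.1},
    {"x": 0.025,"y": -0.04,"yaw": -2.3,"claw": -0.1},
    {"x": 0.025,"y": -0.04,"yaw": -2.3,"claw": -0.1},
    {"x": 0.025,"y": -0.04,"yaw": -2.3,"claw": -0.1},
    {"x": 0.025,"y": -0.04,"yaw": -2.3,"claw": -0.1},
  ],
  grip_force=25,
)

```text
$.steps[0]: bad value
```

Call:
send_rows(
  steps=[
    {"x": 0.009,"y": -0.04,"claw": -0.1},
    {"x": 0.009,"y": -0.04,"claw": -0.1},
    {"x": 0.009,"y": -0.04,"claw": -0.1},
    {"x": 0.009,"y": -0.04,"claw": -0.1},
    {"x": 0.009,"y": -0.04,"claw": -0.1},
    {"x": 0.009,"y": -0.04,"claw": -0.1},
    {"x": 0.009,"y": -0.04,"claw": -0.1},
    {"x": 0.009,"y": -0.04,"z": -0.03,"claw": -0.1},
    {"x": 0.009,"y": -0.04,"z": -0.03,"claw": -0.1},
    {"x": 0.006,"y": -0.025,"z": -0.03,"claw": -0.1},
  ],
)

```text
$.steps[0]: bad value
```

```bash
cat > st.py <<'E'
from h import *
np.set_printoptions(precision=4,suppress=True)
s=env.get_state()
q=R.from_quat(s['eef_rot']).as_matrix()
print('t',round(s['t'],3),'tcp',s['tcp_pos'],'yang',np.degrees(np.arctan2(q[1,1],q[0,1])).round(2),'tilt',q[2,2].round(4),'w',round(s['width'],4),'F',np.array(s['force']).round(2),'T',np.array(s['ft_torque']).round(3),'j6',round(s['joints'][5],3))
E
python3 - <<'E'
exec(open('st.py').read())
for c in('side','top'): cv2.imwrite(f'pics/{c}1.png',env.camera(c)[:,:,::-1])
a=cv2.imread('pics/side1.png');b=cv2.imread('pics/top1.png')
cv2.imwrite('pics/m1.png',np.hstack([cv2.resize(a[240:370,260:390],(390,390),interpolation=2),cv2.resize(b[170:300,340:470],(390,390),interpolation=2)]))
E
```

```text
t 1.5 tcp [0.1475 0.5039 0.2393] yang 73.68 tilt -1.0 w 0.9998 F [-0.59 -0.39  0.08] T [-0.021  0.014 -0.007] j6 -0.07
```

View pics/m1.png

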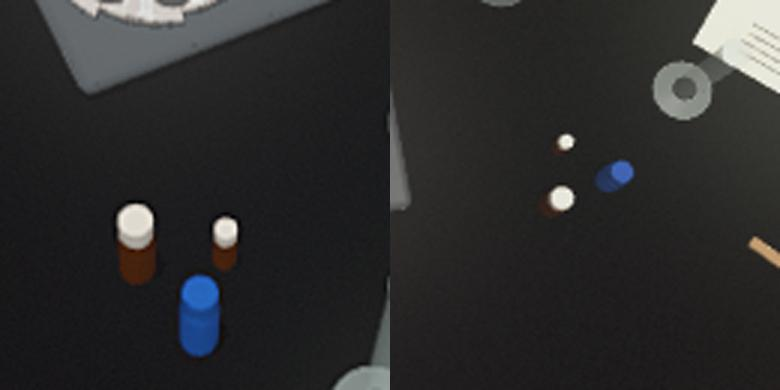

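The moves were refused, so the picture shows the unmoved scene. I'll send every key in each row.

Call:
send_rows(
  steps=[
    {"x": 0.025,"y": -0.04,"z": 0,"yaw": -2.3,"claw": -0.1},
    {"x": 0.025,"y": -0.04,"z": 0,"yaw": -2.3,"claw": -0.1},
    {"x": 0.025,"y": -0.04,"z": 0,"yaw": -2.3,"claw": -0.1},
    {"x": 0.025,"y": -0.04,"z": 0,"yaw": -2.3,"claw": -0.1},
    {"x": 0.025,"y": -0.04,"z": 0,"yaw": -2.3,"claw": -0.1},
    {"x": 0.025,"y": -0.04,"z": 0,"yaw": -2.3,"claw": -0.1},
    {"x": 0.025,"y": -0.04,"z": 0,"yaw": -2.3,"claw": -0.1},
    {"x": 0.025,"y": -0.04,"z": 0,"yaw": -2.3,"claw": -0.1},
    {"x": 0.025,"y": -0.04,"z": 0,"yaw": -2.3,"claw": -0.1},
    {"x": 0.025,"y": -0.04,"z": 0,"yaw": -2.3,"claw": -0.1},
  ],
  grip_force=25,
)

```text
t: 2.85
tcp_pos: [0.3981, 0.1024, 0.2396]
eef_rot: [0.337, 0.941, 0.0, 0.0]
force: [0.2, 1.8, -0.1]
width: 0.547
```

Call:
send_rows(
  steps=[
    {"x": 0.009,"y": -0.04,"z": 0,"yaw": 0,"claw": -0.1},
    {"x": 0.009,"y": -0.04,"z": 0,"yaw": 0,"claw": -0.1},
    {"x": 0.009,"y": -0.04,"z": 0,"yaw": 0,"claw": -0.1},
    {"x": 0.009,"y": -0.04,"z": 0,"yaw": 0,"claw": -0.1},
    {"x": 0.009,"y": -0.04,"z": 0,"yaw": 0,"claw": -0.1},
    {"x": 0.009,"y": -0.04,"z": 0,"yaw": 0,"claw": -0.1},
    {"x": 0.009,"y": -0.04,"z": 0,"yaw": 0,"claw": -0.1},
    {"x": 0.009,"y": -0.04,"z": -0.03,"yaw": 0,"claw": -0.1},
    {"x": 0.009,"y": -0.04,"z": -0.03,"yaw": 0,"claw": -0.1},
    {"x": 0.005,"y": -0.024,"z": -0.03,"yaw": 0,"claw": -0.1},
  ],
)

```text
t: 4.1
tcp_pos: [0.4835, -0.2819, 0.1482]
eef_rot: [0.337, 0.942, -0.0, 0.0]
force: [0.8, -0.9, 0.2]
width: 0.55
```

Run:
```python
exec(open('st.py').read())
for c in('side','top'): cv2.imwrite(f'pics/{c}1.png',env.camera(c)[:,:,::-1])
a=cv2.imread('pics/side1.png');b=cv2.imread('pics/top1.png')
cv2.imwrite('pics/m1.png',np.hstack([cv2.resize(a[240:370,260:390],(390,390),interpolation=2),cv2.resize(b[170:300,340:470],(390,390),interpolation=2)]))
exec(open('st.py').read())
```

```text
t 4.1 tcp [ 0.4835 -0.2819  0.1482] yang 50.61 tilt -1.0 w 0.5498 F [ 0.82 -0.86  0.2 ] T [ 0.014 -0.009 -0.004] j6 -1.477
t 4.2 tcp [ 0.4818 -0.281   0.1449] yang 50.55 tilt -1.0 w 0.5476 F [-0.38  1.16 -1.15] T [ 0.035 -0.01   0.081] j6 -1.476
```

View pics/m1.png

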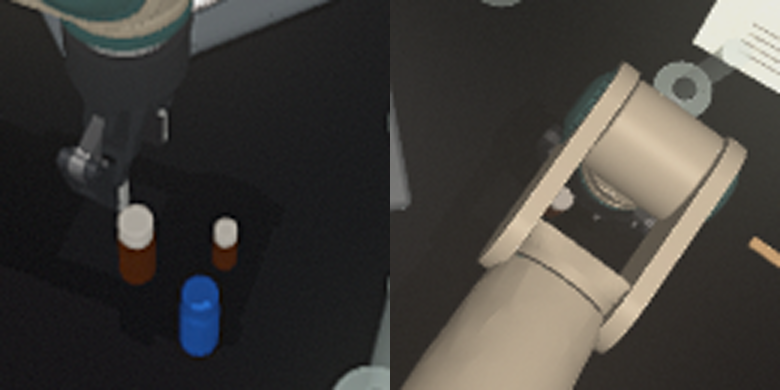

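Call:
send_rows(
  steps=[
    {"x": 0.001,"y": -0.001,"z": -0.02,"yaw": 0,"claw": -0.1},
    {"x": 0.001,"y": 0,"z": -0.02,"yaw": 0,"claw": -0.1},
    {"x": 0,"y": 0,"z": -0.02,"yaw": 0,"claw": -0.1},
    {"x": 0,"y": 0,"z": -0.02,"yaw": 0,"claw": -0.1},
    {"x": 0,"y": 0,"z": -0.02,"yaw": 0,"claw": -0.1},
    {"x": 0,"y": 0,"z": -0.01,"yaw": 0,"claw": -0.1},
    {"x": 0,"y": 0,"z": 0,"yaw": 0,"claw": -0.1},
    {"x": 0,"y": 0,"z": 0,"yaw": 0,"claw": -0.1},
    {"x": 0,"y": 0,"z": 0,"yaw": 0,"claw": -0.1},
    {"x": 0,"y": 0,"z": 0,"yaw": 0,"claw": -0.1},
  ],
)

```text
t: 5.45
tcp_pos: [0.4857, -0.2813, 0.0398]
eef_rot: [0.336, 0.942, -0.0, 0.0]
force: [-0.2, -0.3, 0.3]
width: 0.549
```

Run:
```python
exec(open('st.py').read())
for c in('side',): cv2.imwrite(f'pics/{c}2.png',env.camera(c)[:,:,::-1])
a=cv2.imread('pics/side2.png')
cv2.imwrite('pics/m2.png',cv2.resize(a[270:370,260:380],None,fx=6,fy=6,interpolation=2))
exec(open('st.py').read())
```

```text
t 5.45 tcp [ 0.4857 -0.2813  0.0398] yang 50.68 tilt -1.0 w 0.5488 F [-0.2  -0.25  0.26] T [-0.044 -0.036  0.027] j6 -1.475
t 5.5 tcp [ 0.4856 -0.2812  0.0397] yang 50.68 tilt -1.0 w 0.5515 F [ 0.8  -0.83 -0.18] T [0.034 0.    0.001] j6 -1.475
```

View pics/m2.png

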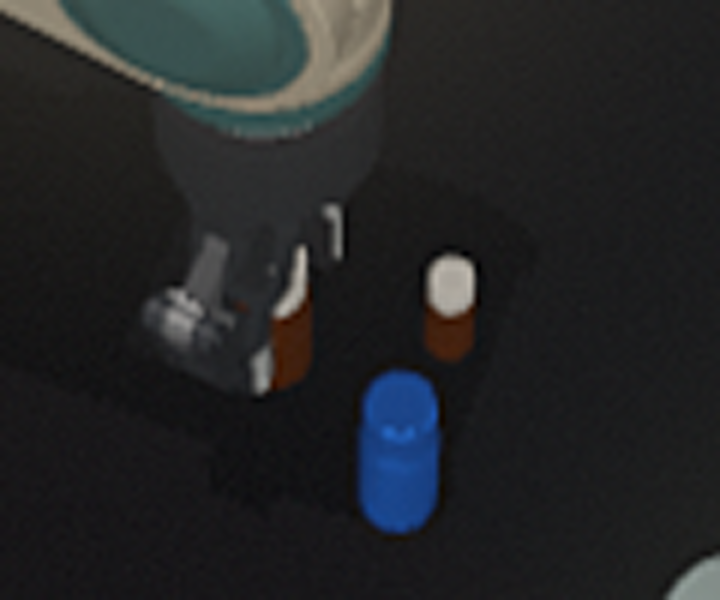

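Call:
send_rows(
  steps=[
    {"x": 0,"y": 0,"z": -0.005,"yaw": 0,"claw": -0.1},
    {"x": 0,"y": 0,"z": 0,"yaw": 0,"claw": 0.1},
    {"x": 0,"y": 0,"z": 0,"yaw": 0,"claw": 0.3},
    {"x": 0,"y": 0,"z": 0,"yaw": 0,"claw": 0.5},
    {"x": 0,"y": 0,"z": 0,"yaw": 0,"claw": 1},
    {"x": 0,"y": 0,"z": 0,"yaw": 0,"claw": 1},
    {"x": 0,"y": 0,"z": 0,"yaw": 0,"claw": 1},
    {"x": 0,"y": 0,"z": 0.01,"yaw": 0,"claw": 1},
    {"x": 0,"y": 0,"z": 0.03,"yaw": 0,"claw": 1},
    {"x": 0,"y": 0,"z": 0.03,"yaw": 0,"claw": 1},
  ],
  grip_force=25,
)

```text
t: 6.75
tcp_pos: [0.4854, -0.2811, 0.1057]
eef_rot: [0.336, 0.942, 0.0, 0.0]
force: [0.3, -0.2, -0.5]
width: 0.32
```

Run:
```python
exec(open('st.py').read())
for c in('side',): cv2.imwrite(f'pics/{c}3.png',env.camera(c)[:,:,::-1])
a=cv2.imread('pics/side3.png')
cv2.imwrite('pics/m3.png',cv2.resize(a[250:350,260:380],None,fx=6,fy=6,interpolation=2))
exec(open('st.py').read())
```

```text
t 6.75 tcp [ 0.4854 -0.2811  0.1057] yang 50.68 tilt -1.0 w 0.3204 F [ 0.34 -0.2  -0.47] T [0.008 0.001 0.001] j6 -1.475
t 6.8 tcp [ 0.4873 -0.2823  0.1107] yang 50.68 tilt -1.0 w 0.316 F [ 1.29 -1.26  2.85] T [-0.084 -0.058  0.017] j6 -1.475
```

View pics/m3.png

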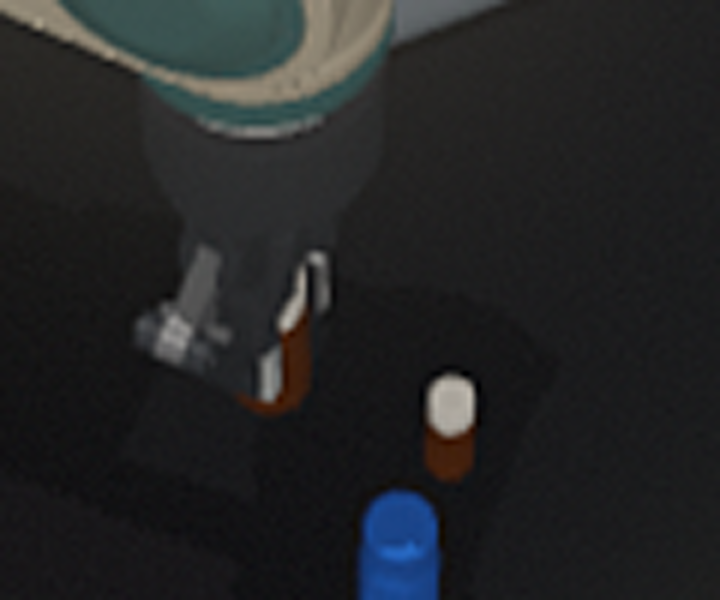

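Call:
send_rows(
  steps=[
    {"x": 0,"y": 0,"z": 0.03,"yaw": 0,"claw": 1},
    {"x": 0,"y": 0.02,"z": 0.03,"yaw": 0,"claw": 1},
    {"x": 0.004,"y": 0.04,"z": 0,"yaw": 0,"claw": 1},
    {"x": 0.006,"y": 0.04,"z": 0,"yaw": 0,"claw": 1},
    {"x": 0.006,"y": 0.04,"z": 0,"yaw": 0,"claw": 1},
    {"x": 0.006,"y": 0.04,"z": 0,"yaw": 0,"claw": 1},
    {"x": 0.0045,"y": 0.04,"z": 0,"yaw": 0,"claw": 1},
    {"x": 0,"y": 0.02,"z": 0,"yaw": 0,"claw": 1},
    {"x": 0,"y": 0,"z": 0,"yaw": 0,"claw": 1},
    {"x": 0,"y": 0,"z": 0,"yaw": 0,"claw": 1},
  ],
)

```text
t: 8.05
tcp_pos: [0.512, -0.0417, 0.1646]
eef_rot: [0.337, 0.942, -0.0, 0.0]
force: [-0.2, -0.6, -0.6]
width: 0.321
```

```bash
cat > z.py <<'E'
import cv2
def z(im,x0,y0,w,h,f,n):
    c=cv2.resize(im[y0:y0+h,x0:x0+w],None,fx=f,fy=f,interpolation=cv2.INTER_CUBIC)
    for i in range(0,w,10):
        cv2.putText(c,str(x0+i),(i*f,8),0,.3,(0,255,0),1); cv2.line(c,(i*f,10),(i*f,14),(0,255,0),1)
    for i in range(0,h,10):
        cv2.putText(c,str(y0+i),(0,i*f+4),0,.3,(0,255,0),1)
    cv2.imwrite(n,c)
E
python3 - <<'E'
exec(open('st.py').read())
from z import z
for c in('side','top'): cv2.imwrite(f'pics/{c}4.png',env.camera(c)[:,:,::-1])
z(cv2.imread('pics/side4.png'),240,150,130,100,6,'pics/m4.png')
z(cv2.imread('pics/top4.png'),240,160,110,96,7,'pics/n4.png')
exec(open('st.py').read())
E
```

```text
t 8.05 tcp [ 0.512  -0.0417  0.1646] yang 50.67 tilt -1.0 w 0.3212 F [-0.18 -0.61 -0.56] T [0.011 0.045 0.045] j6 -1.037
t 8.15 tcp [ 0.512  -0.042   0.1644] yang 50.62 tilt -1.0 w 0.3155 F [-0.47  0.42 -0.09] T [-0.004 -0.055 -0.038] j6 -1.037
```

View pics/m4.png

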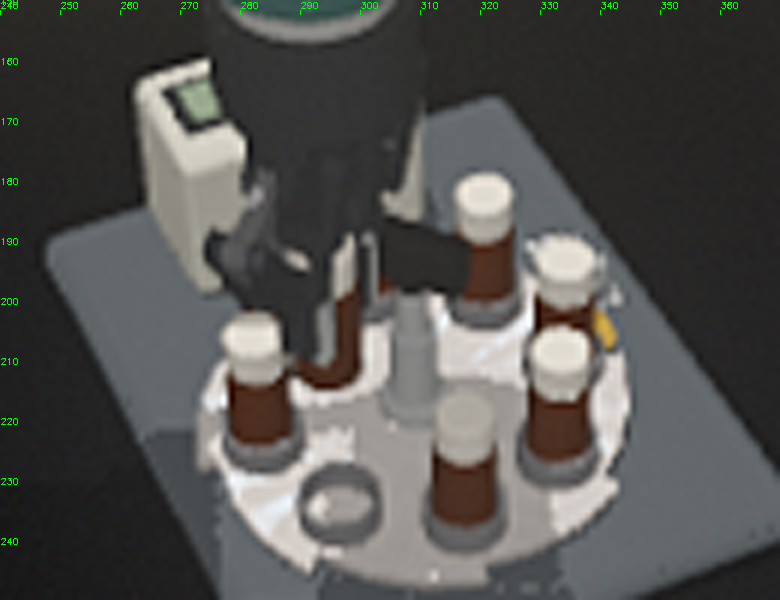

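View pics/n4.png

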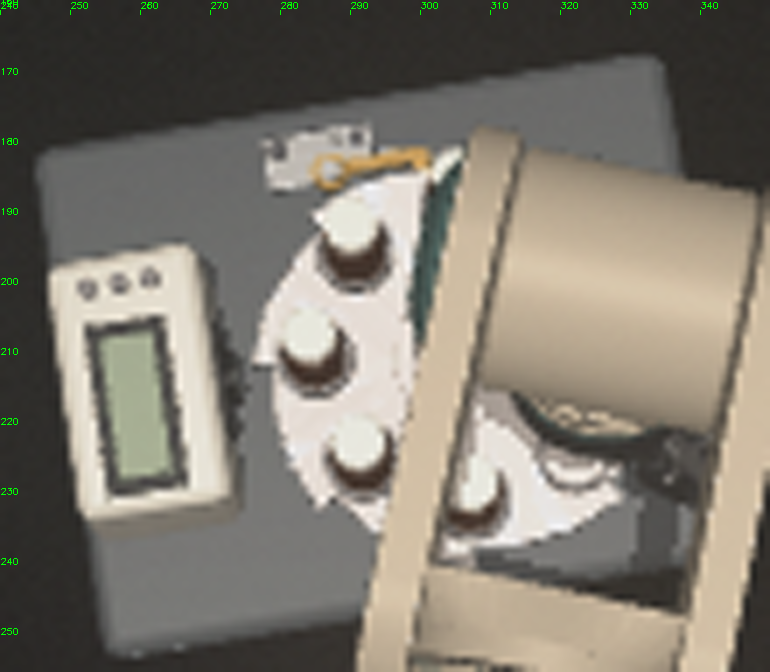

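```bash
cat > ov.py <<'E'
exec(open('st.py').read())
from z import z
def circ(x,y,zz,r):
    a=np.linspace(0,2*np.pi,120); return np.c_[x+r*np.cos(a),y+r*np.sin(a),np.full(120,zz)]
def draw(c,P,f,x0,y0,col): 
    cv2.polylines(IM,[np.round(((proj(cam,P)+.5-[x0,y0])*f)*8).astype(int)],True,col,1,cv2.LINE_AA,3)
E
python3 - <<'E'
from h import *
exec(open('ov.py').read())
cam='side';im=cv2.imread('pics/side4.png')
x0,y0,f=270,180,10
IM=cv2.resize(im[y0:y0+60,x0:x0+70],None,fx=f,fy=f,interpolation=2)
p=s['tcp_pos']; p=[.512,-.0419,.1645]
draw(cam,circ(p[0],p[1],p[2]-.035,.014),f,x0,y0,(0,255,0))
draw(cam,circ(p[0],p[1],p[2]-.035+.054,.014),f,x0,y0,(0,255,0))
draw(cam,circ(.5572-.0442,.015-.0542,.052,.0185),f,x0,y0,(0,0,255))
draw(cam,circ(.5572-.0442,.015-.0542,.052,.016),f,x0,y0,(0,0,255))
cv2.imwrite('pics/o4.png',IM)
E
```

```text
t 8.15 tcp [ 0.512  -0.042   0.1644] yang 50.62 tilt -1.0 w 0.3155 F [-0.47  0.42 -0.09] T [-0.004 -0.055 -0.038] j6 -1.037
```

View pics/o4.png

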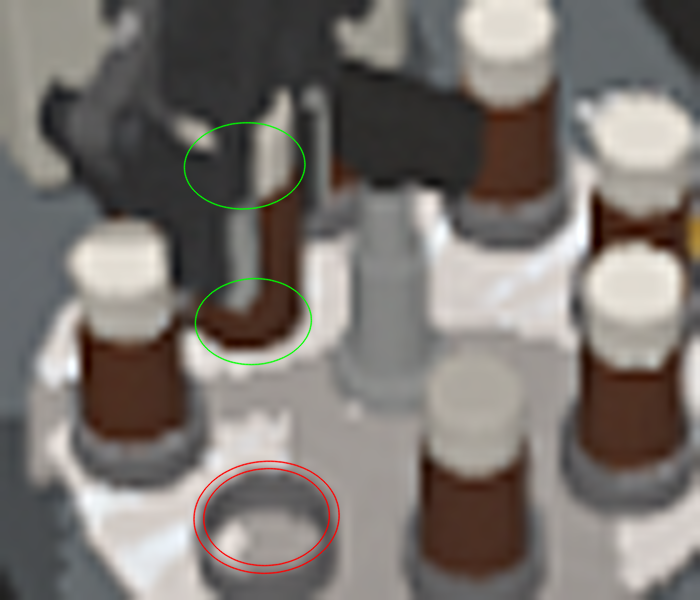

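Run:
```python
from h import *
np.set_printoptions(precision=4,suppress=True)
p=np.array([.512,-.0419,.130]); u=proj('side',p)[0]; print(u)
v=back('side',u+[-1.0,-1.5],.130)[0]; print('vial seen',v)
c=np.array([.5572-.0442,.015-.0542,.052]); cc=back('side',proj('side',c)+[-.3,0],.052)[0]; print(cc, cc-v)
```

```text
[294.7822 211.4339]
vial seen [ 0.5106 -0.0365  0.13  ]
[ 0.5123 -0.039   0.052 ] [ 0.0017 -0.0025 -0.078 ]
```

Call:
send_rows(
  steps=[
    {"x": 0.0015,"y": -0.0005,"z": -0.015,"yaw": 0,"claw": 1},
    {"x": 0,"y": 0,"z": -0.015,"yaw": 0,"claw": 1},
    {"x": 0,"y": 0,"z": -0.015,"yaw": 0,"claw": 1},
    {"x": 0,"y": 0,"z": -0.015,"yaw": 0,"claw": 1},
    {"x": 0,"y": 0,"z": -0.01,"yaw": 0,"claw": 1},
    {"x": 0,"y": 0,"z": 0,"yaw": 0,"claw": 1},
    {"x": 0,"y": 0,"z": 0,"yaw": 0,"claw": 1},
    {"x": 0,"y": 0,"z": 0,"yaw": 0,"claw": 1},
    {"x": 0,"y": 0,"z": 0,"yaw": 0,"claw": 1},
    {"x": 0,"y": 0,"z": 0,"yaw": 0,"claw": 1},
  ],
)

```text
t: 9.4
tcp_pos: [0.5136, -0.0416, 0.0945]
eef_rot: [0.336, 0.942, 0.0, 0.0]
force: [0.5, 0.2, 0.3]
width: 0.317
```

Run:
```python
from h import *
exec(open('ov.py').read())
ims=[env.camera('side').astype(float) for _ in range(3)]
im=np.mean(ims,0).astype(np.uint8)[:,:,::-1]; cv2.imwrite('pics/side5.png',im)
s=env.get_state();p=s['tcp_pos'];print(p)
cam='side'
x0,y0,f=275,195,14
IM=cv2.resize(im[y0:y0+42,x0:x0+52],None,fx=f,fy=f,interpolation=2)
cv2.imwrite('pics/o5raw.png',IM)
IM=IM.copy()
draw(cam,circ(p[0],p[1],p[2]-.035,.014),f,x0,y0,(0,255,0))
draw(cam,circ(.5123,-.039,.052,.0185),f,x0,y0,(0,0,255))
draw(cam,circ(.5123,-.039,.052,.016),f,x0,y0,(0,0,255))
cv2.imwrite('pics/o5.png',IM)
```

```text
t 9.4 tcp [ 0.5136 -0.0416  0.0945] yang 50.68 tilt -1.0 w 0.3173 F [0.46 0.17 0.26] T [-0.    -0.019 -0.014] j6 -1.037
[ 0.5135 -0.0416  0.0944]
```

View pics/o5raw.png

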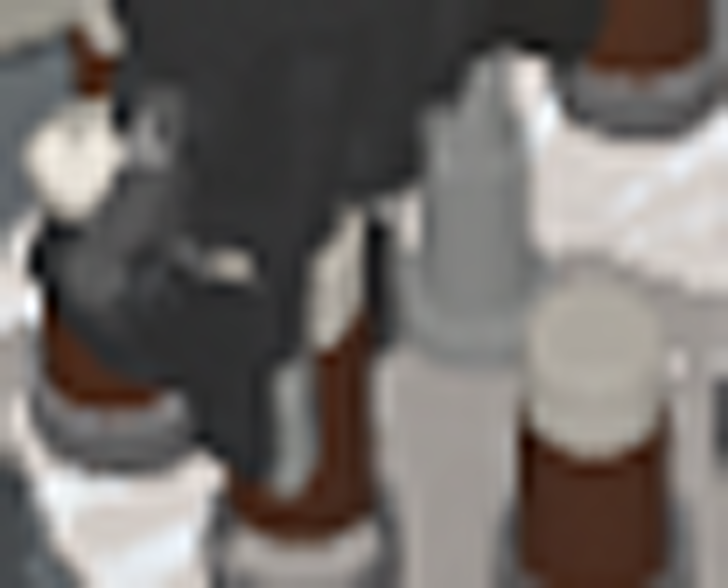

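View pics/o5.png

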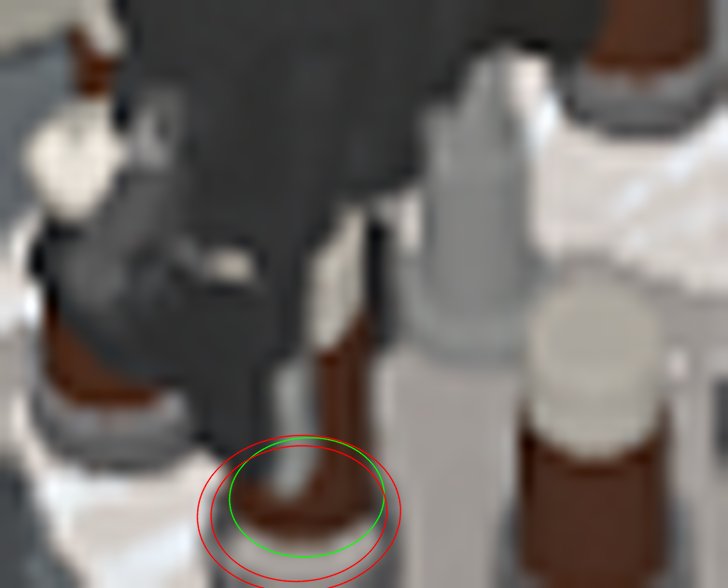

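Call:
send_rows(
  steps=[
    {"x": 0.0005,"y": 0,"z": -0.002,"yaw": 0,"claw": 1},
    {"x": 0,"y": 0,"z": -0.002,"yaw": 0,"claw": 1},
    {"x": 0,"y": 0,"z": -0.002,"yaw": 0,"claw": 1},
    {"x": 0,"y": 0,"z": -0.002,"yaw": 0,"claw": 1},
    {"x": 0,"y": 0,"z": -0.001,"yaw": 0,"claw": 1},
    {"x": 0,"y": 0,"z": -0.001,"yaw": 0,"claw": 1},
    {"x": 0,"y": 0,"z": -0.001,"yaw": 0,"claw": 1},
    {"x": 0,"y": 0,"z": 0,"yaw": 0,"claw": 1},
    {"x": 0,"y": 0,"z": 0,"yaw": 0,"claw": 1},
    {"x": 0,"y": 0,"z": 0,"yaw": 0,"claw": 1},
  ],
)

```text
t: 10.8
tcp_pos: [0.514, -0.0416, 0.0834]
eef_rot: [0.336, 0.942, 0.0, 0.0]
force: [0.3, 0.5, 0.2]
width: 0.319
```

Run:
```python
exec(open('ov.py').read())
im=env.camera('side')[:,:,::-1]
from z import z
z(im,265,180,80,65,9,'pics/m6.png')
exec(open('st.py').read())
```

```text
t 10.8 tcp [ 0.514  -0.0416  0.0834] yang 50.68 tilt -1.0 w 0.3193 F [0.3  0.51 0.24] T [-0.045 -0.037  0.053] j6 -1.037
t 10.85 tcp [ 0.514  -0.0416  0.0834] yang 50.68 tilt -1.0 w 0.3205 F [0.06 0.39 0.33] T [ 0.033 -0.04  -0.06 ] j6 -1.037
```

View pics/m6.png

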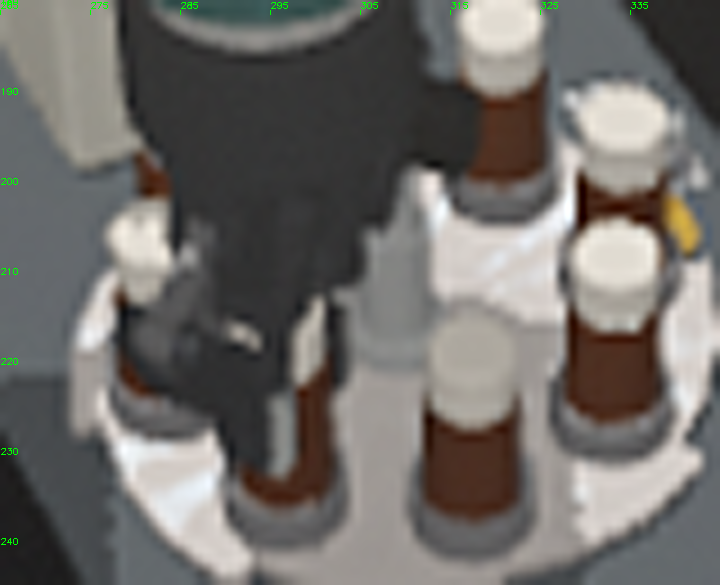

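Call:
send_rows(
  steps=[
    {"x": 0,"y": 0,"z": -0.002,"yaw": 0,"claw": 1},
    {"x": 0,"y": 0,"z": -0.002,"yaw": 0,"claw": 1},
    {"x": 0,"y": 0,"z": -0.002,"yaw": 0,"claw": 1},
    {"x": 0,"y": 0,"z": -0.002,"yaw": 0,"claw": 1},
    {"x": 0,"y": 0,"z": -0.001,"yaw": 0,"claw": 1},
    {"x": 0,"y": 0,"z": -0.001,"yaw": 0,"claw": 1},
    {"x": 0,"y": 0,"z": -0.0005,"yaw": 0,"claw": 1},
    {"x": 0,"y": 0,"z": 0,"yaw": 0,"claw": 1},
    {"x": 0,"y": 0,"z": 0,"yaw": 0,"claw": 1},
    {"x": 0,"y": 0,"z": 0,"yaw": 0,"claw": 1},
  ],
)

```text
t: 12.1
tcp_pos: [0.514, -0.0416, 0.0729]
eef_rot: [0.336, 0.942, 0.0, 0.0]
force: [1.1, -0.5, -0.5]
width: 0.318
```

```bash
python3 st.py
```

```text
t 12.1 tcp [ 0.514  -0.0416  0.0729] yang 50.68 tilt -1.0 w 0.3178 F [ 1.08 -0.48 -0.47] T [ 0.005 -0.015  0.024] j6 -1.037
```

Call:
send_rows(
  steps=[
    {"x": 0,"y": 0,"z": -0.0005,"yaw": 0,"claw": 1},
    {"x": 0,"y": 0,"z": -0.0005,"yaw": 0,"claw": 1},
    {"x": 0,"y": 0,"z": -0.0005,"yaw": 0,"claw": 1},
    {"x": 0,"y": 0,"z": 0,"yaw": 0,"claw": 1},
    {"x": 0,"y": 0,"z": 0,"yaw": 0,"claw": 1},
    {"x": 0,"y": 0,"z": 0,"yaw": 0,"claw": 1},
    {"x": 0,"y": 0,"z": 0,"yaw": 0,"claw": 1},
    {"x": 0,"y": 0,"z": 0,"yaw": 0,"claw": 1},
    {"x": 0,"y": 0,"z": 0,"yaw": 0,"claw": 1},
    {"x": 0,"y": 0,"z": 0,"yaw": 0,"claw": 1},
  ],
)

```text
t: 13.35
tcp_pos: [0.514, -0.0416, 0.0713]
eef_rot: [0.336, 0.942, 0.0, 0.0]
force: [-1.5, 0.6, 0.2]
width: 0.317
```

```bash
python3 st.py
```

```text
t 13.35 tcp [ 0.514  -0.0416  0.0713] yang 50.68 tilt -1.0 w 0.3171 F [-1.5   0.61  0.15] T [-0.019 -0.052  0.012] j6 -1.037
```

Call:
send_rows(
  steps=[
    {"x": 0,"y": 0,"z": -0.0004,"yaw": 0,"claw": 1},
    {"x": 0,"y": 0,"z": -0.0004,"yaw": 0,"claw": 1},
    {"x": 0,"y": 0,"z": -0.0004,"yaw": 0,"claw": 1},
    {"x": 0,"y": 0,"z": 0,"yaw": 0,"claw": 1},
    {"x": 0,"y": 0,"z": 0,"yaw": 0,"claw": 1},
    {"x": 0,"y": 0,"z": 0,"yaw": 0,"claw": 1},
    {"x": 0,"y": 0,"z": 0,"yaw": 0,"claw": 1},
    {"x": 0,"y": 0,"z": 0,"yaw": 0,"claw": 1},
    {"x": 0,"y": 0,"z": 0,"yaw": 0,"claw": 1},
    {"x": 0,"y": 0,"z": 0,"yaw": 0,"claw": 1},
  ],
)

```text
t: 14.6
tcp_pos: [0.5141, -0.0416, 0.0703]
eef_rot: [0.336, 0.942, 0.0, 0.0]
force: [-1.5, -0.6, 4.5]
width: 0.318
```

```bash
python3 st.py
```

```text
t 14.6 tcp [ 0.5141 -0.0416  0.0703] yang 50.68 tilt -1.0 w 0.3181 F [-1.49 -0.57  4.45] T [-0.065  0.263  0.036] j6 -1.037
```

Call:
send_rows(
  steps=[
    {"x": 0,"y": 0,"z": 0,"yaw": 0,"claw": 0.3},
    {"x": 0,"y": 0,"z": 0,"yaw": 0,"claw": 0.2},
    {"x": 0,"y": 0,"z": 0,"yaw": 0,"claw": 0.1},
    {"x": 0,"y": 0,"z": 0,"yaw": 0,"claw": 0},
    {"x": 0,"y": 0,"z": 0.01,"yaw": 0,"claw": 0},
    {"x": 0,"y": 0,"z": 0.02,"yaw": 0,"claw": 0},
    {"x": 0,"y": 0,"z": 0.03,"yaw": 0,"claw": 0},
    {"x": 0,"y": 0,"z": 0.03,"yaw": 0,"claw": 0},
    {"x": 0,"y": 0,"z": 0.03,"yaw": 0,"claw": 0},
    {"x": 0,"y": 0,"z": 0,"yaw": 0,"claw": 0},
  ],
)

```text
t: 15.85
tcp_pos: [0.5154, -0.0416, 0.1935]
eef_rot: [0.336, 0.942, 0.001, 0.003]
force: [-0.5, -0.8, 0.1]
width: 0.499
```

Run:
```python
exec(open('ov.py').read())
im=env.camera('side')[:,:,::-1]
cv2.imwrite('pics/side7.png',im)
z(im,245,160,115,90,7,'pics/m7.png')
```

```text
t 15.85 tcp [ 0.5154 -0.0416  0.1935] yang 50.7 tilt -1.0 w 0.4987 F [-0.5  -0.79  0.06] T [-0.029 -0.05  -0.016] j6 -1.037
```

View pics/m7.png

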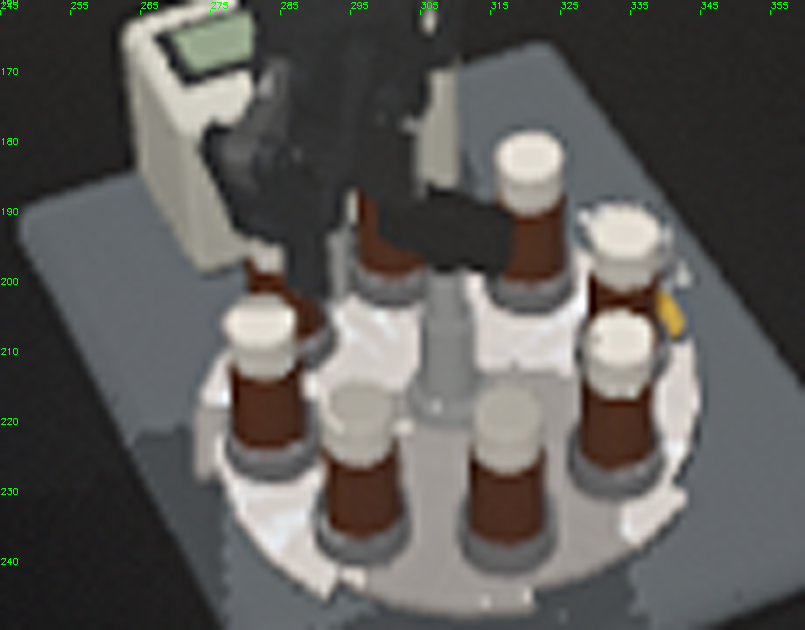

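Call:
send_rows(
  steps=[
    {"x": 0.01,"y": 0.013,"z": 0,"yaw": 0,"claw": 0},
    {"x": 0.011,"y": 0.014,"z": 0,"yaw": 0,"claw": 0},
    {"x": 0.011,"y": 0.014,"z": 0,"yaw": 0,"claw": 0},
    {"x": 0.011,"y": 0.0133,"z": 0,"yaw": 0,"claw": 0},
    {"x": 0,"y": 0,"z": -0.015,"yaw": 0,"claw": 0},
    {"x": 0,"y": 0,"z": -0.02,"yaw": 0,"claw": 0},
    {"x": 0,"y": 0,"z": -0.02,"yaw": 0,"claw": 0},
    {"x": 0,"y": 0,"z": -0.01,"yaw": 0,"claw": 0},
    {"x": 0,"y": 0,"z": 0,"yaw": 0,"claw": 0},
    {"x": 0,"y": 0,"z": 0,"yaw": 0,"claw": 0},
  ],
)

```text
t: 17.15
tcp_pos: [0.5574, 0.0126, 0.1259]
eef_rot: [0.336, 0.942, 0.0, 0.001]
force: [-0.5, -0.8, 0.3]
width: 0.499
```

Run:
```python
exec(open('ov.py').read())
im=env.camera('side')[:,:,::-1]
cv2.imwrite('pics/side8.png',im)
z(im,245,160,115,90,7,'pics/m8.png')
```

```text
t 17.15 tcp [0.5574 0.0126 0.1259] yang 50.68 tilt -1.0 w 0.499 F [-0.48 -0.82  0.27] T [-0.021  0.007  0.001] j6 -0.928
```

View pics/m8.png

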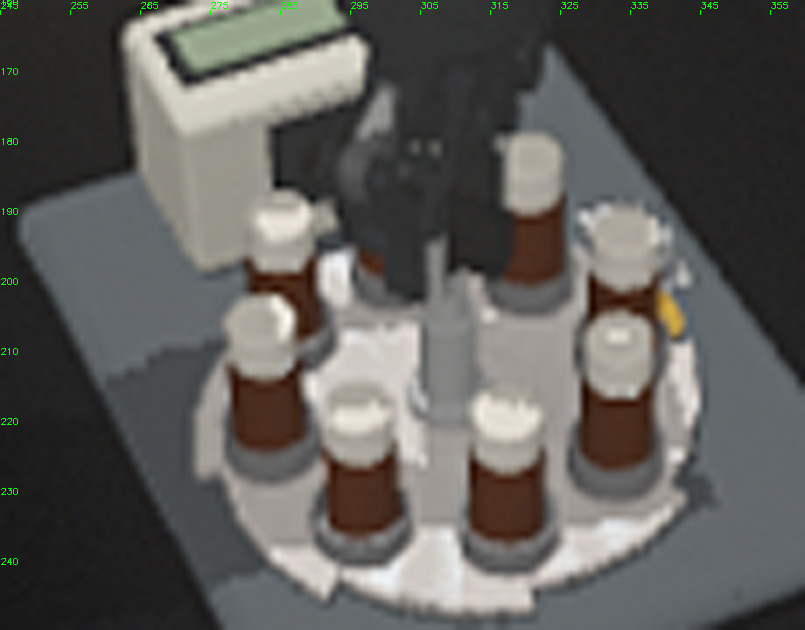

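Call:
send_rows(
  steps=[
    {"x": 0,"y": 0,"z": 0,"yaw": 0,"claw": 0.3},
    {"x": 0,"y": 0,"z": 0,"yaw": 0,"claw": 0.5},
    {"x": 0,"y": 0,"z": 0,"yaw": 0,"claw": 0.6},
    {"x": 0,"y": 0,"z": 0,"yaw": 0,"claw": 1},
    {"x": 0,"y": 0,"z": 0,"yaw": 0,"claw": 1},
    {"x": 0,"y": 0,"z": 0,"yaw": 0,"claw": 1},
    {"x": 0,"y": 0,"z": 0,"yaw": 0,"claw": 1},
    {"x": 0,"y": 0,"z": 0,"yaw": 0,"claw": 1},
    {"x": 0,"y": 0,"z": 0,"yaw": 0,"claw": 1},
    {"x": 0,"y": 0,"z": 0,"yaw": 0,"claw": 1},
  ],
  grip_force=100,
)

```text
t: 18.45
tcp_pos: [0.5576, 0.0132, 0.1257]
eef_rot: [0.336, 0.942, 0.001, 0.001]
force: [2.4, 4.4, 2.8]
width: 0.169
```

```bash
python3 st.py
```

```text
t 18.45 tcp [0.5576 0.0132 0.1257] yang 50.7 tilt -1.0 w 0.169 F [2.37 4.38 2.83] T [ 0.533 -0.404 -0.122] j6 -0.928
```

Call:
send_rows(
  steps=[
    {"x": 0.0003,"y": 0.0005,"z": 0,"yaw": -2,"claw": 1},
    {"x": 0,"y": 0,"z": 0,"yaw": -4,"claw": 1},
    {"x": 0,"y": 0,"z": 0,"yaw": -5,"claw": 1},
    {"x": 0,"y": 0,"z": 0,"yaw": -5,"claw": 1},
    {"x": 0,"y": 0,"z": 0,"yaw": -5,"claw": 1},
    {"x": 0,"y": 0,"z": 0,"yaw": -5,"claw": 1},
    {"x": 0,"y": 0,"z": 0,"yaw": -5,"claw": 1},
    {"x": 0,"y": 0,"z": 0,"yaw": -5,"claw": 1},
    {"x": 0,"y": 0,"z": 0,"yaw": -4,"claw": 1},
    {"x": 0,"y": 0,"z": 0,"yaw": 0,"claw": 1},
  ],
)

```text
t: 19.7
tcp_pos: [0.557, 0.0129, 0.1257]
eef_rot: [0.639, 0.769, -0.0, -0.0]
force: [-2.5, 0.5, 5.2]
width: 0.171
```

```bash
python3 st.py
```

```text
t 19.7 tcp [0.557  0.0129 0.1257] yang 10.55 tilt -1.0 w 0.1706 F [-2.52  0.51  5.22] T [ 0.125  0.407 -0.219] j6 -0.227
```

Call:
send_rows(
  steps=[
    {"x": 0,"y": 0,"z": 0,"yaw": -4,"claw": 1},
    {"x": 0,"y": 0,"z": 0,"yaw": -6,"claw": 1},
    {"x": 0,"y": 0,"z": 0,"yaw": -6,"claw": 1},
    {"x": 0,"y": 0,"z": 0,"yaw": -6,"claw": 1},
    {"x": 0,"y": 0,"z": 0,"yaw": -6,"claw": 1},
    {"x": 0,"y": 0,"z": 0,"yaw": -6,"claw": 1},
    {"x": 0,"y": 0,"z": 0,"yaw": -6,"claw": 1},
    {"x": 0,"y": 0,"z": 0,"yaw": -6,"claw": 1},
    {"x": 0,"y": 0,"z": 0,"yaw": -4,"claw": 1},
    {"x": 0,"y": 0,"z": 0,"yaw": 0,"claw": 1},
  ],
)

```text
t: 20.95
tcp_pos: [0.5562, 0.0131, 0.1257]
eef_rot: [0.904, 0.427, -0.001, -0.001]
force: [-8.5, 3.0, 7.5]
width: 0.168
```

```bash
python3 st.py
```

```text
t 20.95 tcp [0.5562 0.0131 0.1257] yang -39.44 tilt -1.0 w 0.1682 F [-8.53  3.04  7.54] T [ 0.263  1.201 -0.168] j6 0.646
```

Call:
send_rows(
  steps=[
    {"x": -0.0006,"y": 0.0002,"z": 0,"yaw": -2,"claw": 1},
    {"x": -0.0006,"y": 0.0002,"z": 0,"yaw": -4,"claw": 1},
    {"x": 0,"y": 0,"z": 0,"yaw": -4,"claw": 1},
    {"x": 0,"y": 0,"z": 0,"yaw": -4,"claw": 1},
    {"x": 0,"y": 0,"z": 0,"yaw": -4,"claw": 1},
    {"x": 0,"y": 0,"z": 0,"yaw": -4,"claw": 1},
    {"x": 0,"y": 0,"z": 0,"yaw": -4,"claw": 1},
    {"x": 0,"y": 0,"z": 0,"yaw": -4,"claw": 1},
    {"x": 0,"y": 0,"z": 0,"yaw": 0,"claw": 1},
    {"x": 0,"y": 0,"z": 0,"yaw": 0,"claw": 1},
  ],
)

```text
t: 22.2
tcp_pos: [0.5558, 0.0135, 0.1257]
eef_rot: [0.984, 0.179, -0.0, -0.0]
force: [-1.8, 2.2, 6.4]
width: 0.171
```

Run:
```python
exec(open('ov.py').read())
a=env.camera('side')[:,:,::-1];b=env.camera('top')[:,:,::-1]
z(a,245,160,115,90,7,'pics/m9.png');z(b,240,160,110,90,7,'pics/n9.png')
exec(open('st.py').read())
```

```text
t 22.2 tcp [0.5558 0.0135 0.1257] yang -69.41 tilt -1.0 w 0.1714 F [-1.85  2.18  6.42] T [ 0.382  0.352 -0.195] j6 1.169
t 22.3 tcp [0.5558 0.0135 0.1257] yang -69.41 tilt -1.0 w 0.1706 F [-2.43  1.81  6.49] T [ 0.356  0.41  -0.238] j6 1.169
```

View pics/m9.png

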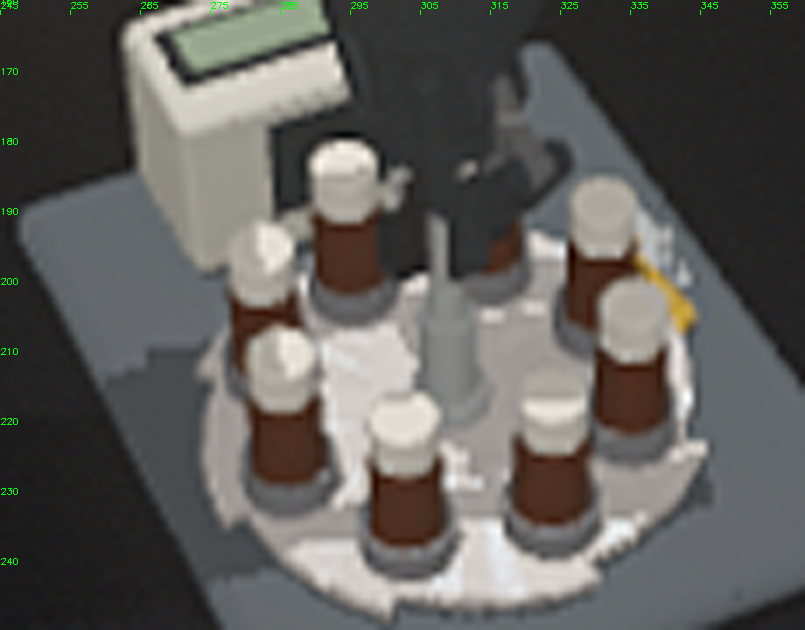

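View pics/n9.png

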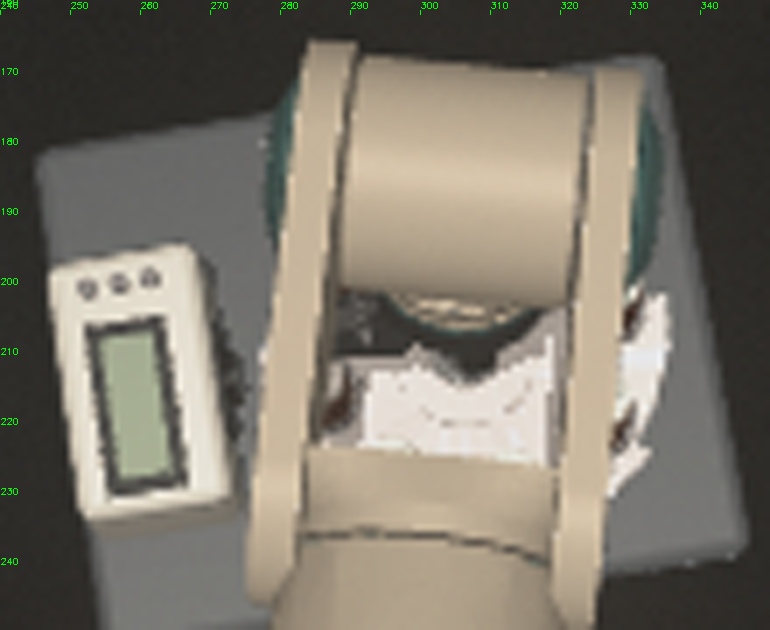

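Call:
send_rows(
  steps=[
    {"x": 0,"y": 0,"z": 0,"yaw": -2,"claw": 1},
    {"x": 0,"y": 0,"z": 0,"yaw": -2,"claw": 1},
    {"x": 0,"y": 0,"z": 0,"yaw": -2,"claw": 1},
    {"x": 0,"y": 0,"z": 0,"yaw": -2,"claw": 1},
    {"x": 0,"y": 0,"z": 0,"yaw": -2,"claw": 1},
    {"x": 0,"y": 0,"z": 0,"yaw": -2,"claw": 1},
    {"x": 0,"y": 0,"z": 0,"yaw": -2,"claw": 1},
    {"x": 0,"y": 0,"z": 0,"yaw": -2,"claw": 1},
    {"x": 0,"y": 0,"z": 0,"yaw": 0,"claw": 1},
    {"x": 0,"y": 0,"z": 0,"yaw": 0,"claw": 1},
  ],
)

```text
t: 23.55
tcp_pos: [0.5558, 0.0138, 0.1257]
eef_rot: [0.999, 0.04, -0.0, -0.0]
force: [-2.9, 3.8, 5.1]
width: 0.169
```

Run:
```python
exec(open('ov.py').read())
a=env.camera('side')[:,:,::-1];cv2.imwrite('pics/side10.png',a)
z(a,290,165,70,65,11,'pics/m10.png')
exec(open('st.py').read())
```

```text
t 23.55 tcp [0.5558 0.0138 0.1257] yang -85.38 tilt -1.0 w 0.1691 F [-2.86  3.77  5.08] T [0.466 0.397 0.005] j6 1.448
t 23.6 tcp [0.5558 0.0138 0.1257] yang -85.38 tilt -1.0 w 0.1657 F [-2.05  2.96  6.08] T [ 0.526  0.363 -0.073] j6 1.448
```

View pics/m10.png

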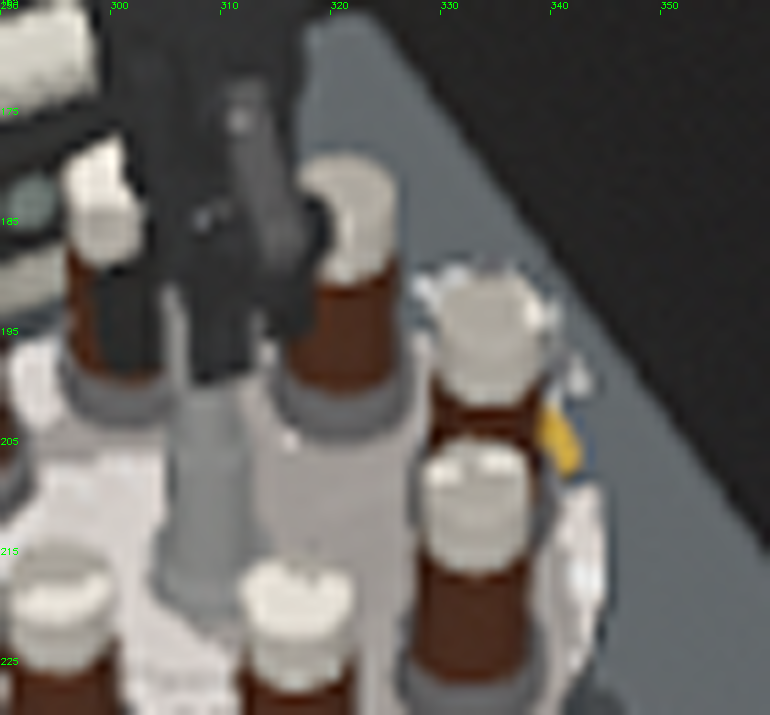

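Call:
send_rows(
  steps=[
    {"x": 0,"y": 0,"z": 0,"yaw": 1,"claw": 1},
    {"x": 0,"y": 0,"z": 0,"yaw": 1,"claw": 1},
    {"x": 0,"y": 0,"z": 0,"yaw": 1,"claw": 1},
    {"x": 0,"y": 0,"z": 0,"yaw": 1,"claw": 1},
    {"x": 0,"y": 0,"z": 0,"yaw": 0.5,"claw": 1},
    {"x": 0,"y": 0,"z": 0,"yaw": 0,"claw": 1},
    {"x": 0,"y": 0,"z": 0,"yaw": 0,"claw": 1},
    {"x": 0,"y": 0,"z": 0,"yaw": 0,"claw": 1},
    {"x": 0,"y": 0,"z": 0,"yaw": 0,"claw": 1},
    {"x": 0,"y": 0,"z": 0,"yaw": 0,"claw": 1},
  ],
)

```text
t: 24.85
tcp_pos: [0.5558, 0.0137, 0.1257]
eef_rot: [0.997, 0.079, -0.0, -0.0]
force: [-2.8, 1.9, 6.0]
width: 0.172
```

```bash
cat > tq.py <<'E'
exec(open('st.py').read())
T=[];F=[]
for _ in range(3):
    env.camera('side'); s=env.get_state(); T.append(s['ft_torque']); F.append(s['force'])
print('mean T',np.mean(T,0),'F',np.mean(F,0),'tz',[round(t[2],3) for t in T])
E
python3 tq.py
```

```text
t 24.85 tcp [0.5558 0.0137 0.1257] yang -80.88 tilt -1.0 w 0.172 F [-2.77  1.86  6.03] T [ 0.576  0.445 -0.049] j6 1.37
mean T [ 0.4777  0.4175 -0.0448] F [-2.5303  3.3915  5.8245] tz [np.float64(-0.032), np.float64(-0.065), np.float64(-0.037)]
```

Call:
send_rows(
  steps=[
    {"x": 0,"y": 0,"z": 0,"yaw": 0.5,"claw": 1},
    {"x": 0,"y": 0,"z": 0,"yaw": 0.5,"claw": 1},
    {"x": 0,"y": 0,"z": 0,"yaw": 0.5,"claw": 1},
    {"x": 0,"y": 0,"z": 0,"yaw": 0,"claw": 1},
    {"x": 0,"y": 0,"z": 0,"yaw": 0,"claw": 1},
    {"x": 0,"y": 0,"z": 0,"yaw": 0,"claw": 1},
    {"x": 0,"y": 0,"z": 0,"yaw": 0,"claw": 1},
    {"x": 0,"y": 0,"z": 0,"yaw": 0,"claw": 1},
    {"x": 0,"y": 0,"z": 0,"yaw": 0,"claw": 1},
    {"x": 0,"y": 0,"z": 0,"yaw": 0,"claw": 1},
  ],
)

```text
t: 26.25
tcp_pos: [0.5558, 0.0137, 0.1257]
eef_rot: [0.996, 0.092, -0.0, -0.0]
force: [-2.5, 2.9, 6.8]
width: 0.165
```

```bash
python3 tq.py
```

```text
t 26.25 tcp [0.5558 0.0137 0.1257] yang -79.39 tilt -1.0 w 0.1653 F [-2.51  2.87  6.8 ] T [ 0.482  0.406 -0.081] j6 1.344
mean T [ 0.488   0.3853 -0.0466] F [-3.135   2.4423  5.9285] tz [np.float64(-0.051), np.float64(-0.051), np.float64(-0.038)]
```

Call:
send_rows(
  steps=[
    {"x": 0,"y": 0,"z": 0,"yaw": 0.4,"claw": 1},
    {"x": 0,"y": 0,"z": 0,"yaw": 0.4,"claw": 1},
    {"x": 0,"y": 0,"z": 0,"yaw": 0,"claw": 1},
    {"x": 0,"y": 0,"z": 0,"yaw": 0,"claw": 1},
    {"x": 0,"y": 0,"z": 0,"yaw": 0,"claw": 1},
    {"x": 0,"y": 0,"z": 0,"yaw": 0,"claw": 1},
    {"x": 0,"y": 0,"z": 0,"yaw": 0,"claw": 1},
    {"x": 0,"y": 0,"z": 0,"yaw": 0,"claw": 1},
    {"x": 0,"y": 0,"z": 0,"yaw": 0,"claw": 1},
    {"x": 0,"y": 0,"z": 0,"yaw": 0,"claw": 1},
  ],
)

```text
t: 27.65
tcp_pos: [0.5558, 0.0137, 0.1257]
eef_rot: [0.995, 0.099, -0.0, -0.0]
force: [-3.0, 2.8, 6.1]
width: 0.166
```

```bash
python3 tq.py
```

```text
t 27.65 tcp [0.5558 0.0137 0.1257] yang -78.59 tilt -1.0 w 0.1664 F [-2.95  2.76  6.08] T [ 0.416  0.376 -0.07 ] j6 1.33
mean T [ 0.4794  0.3856 -0.075 ] F [-2.846   2.2172  5.5576] tz [np.float64(-0.082), np.float64(-0.059), np.float64(-0.084)]
```

Call:
send_rows(
  steps=[
    {"x": 0,"y": 0,"z": 0,"yaw": 0.35,"claw": 1},
    {"x": 0,"y": 0,"z": 0,"yaw": 0.35,"claw": 1},
    {"x": 0,"y": 0,"z": 0,"yaw": 0,"claw": 1},
    {"x": 0,"y": 0,"z": 0,"yaw": 0,"claw": 1},
    {"x": 0,"y": 0,"z": 0,"yaw": 0,"claw": 1},
    {"x": 0,"y": 0,"z": 0,"yaw": 0,"claw": 1},
    {"x": 0,"y": 0,"z": 0,"yaw": 0,"claw": 1},
    {"x": 0,"y": 0,"z": 0,"yaw": 0,"claw": 1},
    {"x": 0,"y": 0,"z": 0,"yaw": 0,"claw": 1},
    {"x": 0,"y": 0,"z": 0,"yaw": 0,"claw": 1},
  ],
)

```text
t: 29.05
tcp_pos: [0.5558, 0.0137, 0.1257]
eef_rot: [0.994, 0.105, -0.0, -0.0]
force: [-3.2, 2.2, 6.3]
width: 0.168
```

```bash
python3 tq.py
```

```text
t 29.05 tcp [0.5558 0.0137 0.1257] yang -77.89 tilt -1.0 w 0.1681 F [-3.23  2.16  6.34] T [ 0.436  0.405 -0.103] j6 1.318
mean T [ 0.4377  0.4262 -0.1046] F [-2.5678  2.4662  6.7412] tz [np.float64(-0.093), np.float64(-0.097), np.float64(-0.123)]
```

Call:
send_rows(
  steps=[
    {"x": 0,"y": 0,"z": 0,"yaw": 0.35,"claw": 1},
    {"x": 0,"y": 0,"z": 0,"yaw": 0.35,"claw": 1},
    {"x": 0,"y": 0,"z": 0,"yaw": 0,"claw": 1},
    {"x": 0,"y": 0,"z": 0,"yaw": 0,"claw": 1},
    {"x": 0,"y": 0,"z": 0,"yaw": 0,"claw": 1},
    {"x": 0,"y": 0,"z": 0,"yaw": 0,"claw": 1},
    {"x": 0,"y": 0,"z": 0,"yaw": 0,"claw": 1},
    {"x": 0,"y": 0,"z": 0,"yaw": 0,"claw": 1},
    {"x": 0,"y": 0,"z": 0,"yaw": 0,"claw": 1},
    {"x": 0,"y": 0,"z": 0,"yaw": 0,"claw": 1},
  ],
)

```text
t: 30.45
tcp_pos: [0.5558, 0.0137, 0.1257]
eef_rot: [0.994, 0.112, -0.0, -0.0]
force: [-3.0, 2.7, 6.5]
width: 0.17
```

```bash
python3 tq.py
```

```text
t 30.45 tcp [0.5558 0.0137 0.1257] yang -77.19 tilt -1.0 w 0.1699 F [-3.03  2.72  6.5 ] T [ 0.467  0.367 -0.086] j6 1.305
mean T [ 0.4409  0.4052 -0.1032] F [-2.1029  2.5217  5.4237] tz [np.float64(-0.123), np.float64(-0.101), np.float64(-0.086)]
```

Call:
send_rows(
  steps=[
    {"x": 0,"y": 0,"z": 0,"yaw": 0.35,"claw": 1},
    {"x": 0,"y": 0,"z": 0,"yaw": 0.35,"claw": 1},
    {"x": 0,"y": 0,"z": 0,"yaw": 0,"claw": 1},
    {"x": 0,"y": 0,"z": 0,"yaw": 0,"claw": 1},
    {"x": 0,"y": 0,"z": 0,"yaw": 0,"claw": 1},
    {"x": 0,"y": 0,"z": 0,"yaw": 0,"claw": 1},
    {"x": 0,"y": 0,"z": 0,"yaw": 0,"claw": 1},
    {"x": 0,"y": 0,"z": 0,"yaw": 0,"claw": 1},
    {"x": 0,"y": 0,"z": 0,"yaw": 0,"claw": 1},
    {"x": 0,"y": 0,"z": 0,"yaw": 0,"claw": 1},
  ],
)

```text
t: 31.85
tcp_pos: [0.5558, 0.0137, 0.1257]
eef_rot: [0.993, 0.117, -0.0, -0.0]
force: [-2.3, 2.8, 6.0]
width: 0.167
```

```bash
python3 tq.py
```

```text
t 31.85 tcp [0.5558 0.0137 0.1257] yang -76.51 tilt -1.0 w 0.1668 F [-2.3   2.83  5.96] T [ 0.424  0.428 -0.193] j6 1.293
mean T [ 0.4845  0.42   -0.2244] F [-2.6164  2.1502  5.7496] tz [np.float64(-0.231), np.float64(-0.235), np.float64(-0.208)]
```

Call:
send_rows(
  steps=[
    {"x": 0,"y": 0,"z": 0,"yaw": 0.3,"claw": 1},
    {"x": 0,"y": 0,"z": 0,"yaw": 0,"claw": 1},
    {"x": 0,"y": 0,"z": 0,"yaw": 0,"claw": 1},
    {"x": 0,"y": 0,"z": 0,"yaw": 0,"claw": 1},
    {"x": 0,"y": 0,"z": 0,"yaw": 0,"claw": 1},
    {"x": 0,"y": 0,"z": 0,"yaw": 0,"claw": 1},
    {"x": 0,"y": 0,"z": 0,"yaw": 0,"claw": 1},
    {"x": 0,"y": 0,"z": 0,"yaw": 0,"claw": 1},
    {"x": 0,"y": 0,"z": 0,"yaw": 0,"claw": 1},
    {"x": 0,"y": 0,"z": 0,"yaw": 0,"claw": 1},
  ],
)

```text
t: 33.25
tcp_pos: [0.5558, 0.0136, 0.1257]
eef_rot: [0.993, 0.12, -0.0, -0.0]
force: [-2.1, 2.1, 5.0]
width: 0.166
```

```bash
python3 tq.py
```

```text
t 33.25 tcp [0.5558 0.0136 0.1257] yang -76.24 tilt -1.0 w 0.1664 F [-2.14  2.14  4.97] T [ 0.461  0.388 -0.497] j6 1.289
mean T [ 0.4712  0.3998 -0.5068] F [-2.483   1.9721  5.9307] tz [np.float64(-0.518), np.float64(-0.491), np.float64(-0.511)]
```

Call:
send_rows(
  steps=[
    {"x": 0,"y": 0,"z": 0,"yaw": 0.3,"claw": 1},
    {"x": 0,"y": 0,"z": 0,"yaw": 0,"claw": 1},
    {"x": 0,"y": 0,"z": 0,"yaw": 0,"claw": 1},
    {"x": 0,"y": 0,"z": 0,"yaw": 0,"claw": 1},
    {"x": 0,"y": 0,"z": 0,"yaw": 0,"claw": 1},
    {"x": 0,"y": 0,"z": 0,"yaw": 0,"claw": 1},
    {"x": 0,"y": 0,"z": 0,"yaw": 0,"claw": 1},
    {"x": 0,"y": 0,"z": 0,"yaw": 0,"claw": 1},
    {"x": 0,"y": 0,"z": 0,"yaw": 0,"claw": 1},
    {"x": 0,"y": 0,"z": 0,"yaw": 0,"claw": 1},
  ],
)

```text
t: 34.65
tcp_pos: [0.5558, 0.0136, 0.1257]
eef_rot: [0.993, 0.122, -0.0, -0.0]
force: [-2.9, 2.8, 6.9]
width: 0.173
```

```bash
python3 tq.py
```

```text
t 34.65 tcp [0.5558 0.0136 0.1257] yang -75.97 tilt -1.0 w 0.1727 F [-2.91  2.79  6.92] T [ 0.458  0.413 -0.761] j6 1.284
mean T [ 0.4979  0.4058 -0.7653] F [-2.8764  2.5884  5.8055] tz [np.float64(-0.735), np.float64(-0.764), np.float64(-0.797)]
```

Call:
send_rows(
  steps=[
    {"x": 0,"y": 0,"z": 0,"yaw": 0.1,"claw": 1},
    {"x": 0,"y": 0,"z": 0,"yaw": 0,"claw": 1},
    {"x": 0,"y": 0,"z": 0,"yaw": 0,"claw": 1},
    {"x": 0,"y": 0,"z": 0,"yaw": 0,"claw": 1},
    {"x": 0,"y": 0,"z": 0,"yaw": 0,"claw": 1},
    {"x": 0,"y": 0,"z": 0,"yaw": 0,"claw": 1},
    {"x": 0,"y": 0,"z": 0,"yaw": 0,"claw": 1},
    {"x": 0,"y": 0,"z": 0,"yaw": -0.3,"claw": 1},
    {"x": 0,"y": 0,"z": 0,"yaw": -0.2,"claw": 1},
    {"x": 0,"y": 0,"z": 0,"yaw": 0,"claw": 1},
  ],
)

```text
t: 36.05
tcp_pos: [0.5558, 0.0137, 0.1257]
eef_rot: [0.993, 0.119, -0.0, -0.0]
force: [-3.1, 2.9, 6.2]
width: 0.166
```

```bash
python3 tq.py
```

```text
t 36.05 tcp [0.5558 0.0137 0.1257] yang -76.33 tilt -1.0 w 0.166 F [-3.05  2.87  6.16] T [ 0.463  0.415 -0.441] j6 1.29
mean T [ 0.4799  0.4117 -0.4599] F [-3.1565  2.8489  6.295 ] tz [np.float64(-0.456), np.float64(-0.454), np.float64(-0.47)]
```

Call:
send_rows(
  steps=[
    {"x": 0,"y": 0,"z": 0,"yaw": -0.2,"claw": 1},
    {"x": 0,"y": 0,"z": 0,"yaw": 0,"claw": 0.7},
    {"x": 0,"y": 0,"z": 0,"yaw": 0,"claw": 0.5},
    {"x": 0,"y": 0,"z": 0,"yaw": 0,"claw": 0.3},
    {"x": 0,"y": 0,"z": 0,"yaw": 0,"claw": 0.1},
    {"x": 0,"y": 0,"z": 0,"yaw": 0,"claw": 0},
    {"x": 0,"y": 0,"z": 0.005,"yaw": 0,"claw": 0},
    {"x": 0,"y": 0,"z": 0.02,"yaw": 0,"claw": 0},
    {"x": 0,"y": 0,"z": 0.03,"yaw": 0,"claw": 0},
    {"x": 0,"y": 0,"z": 0.04,"yaw": 0,"claw": 0},
  ],
)

```text
t: 37.45
tcp_pos: [0.5557, 0.0136, 0.2206]
eef_rot: [0.993, 0.118, -0.001, -0.0]
force: [0.9, -0.4, -0.4]
width: 0.502
```

Call:
send_rows(
  steps=[
    {"x": -0.02,"y": -0.02,"z": 0.05,"yaw": 0,"claw": 0},
    {"x": -0.02,"y": -0.04,"z": 0.04,"yaw": 0,"claw": 0},
    {"x": -0.02,"y": -0.05,"z": 0.02,"yaw": 0,"claw": 0},
    {"x": -0.02,"y": -0.05,"z": 0,"yaw": 0,"claw": 0},
    {"x": -0.02,"y": -0.05,"z": 0,"yaw": 0,"claw": 0},
    {"x": -0.01,"y": -0.05,"z": 0,"yaw": 0,"claw": 0},
    {"x": 0,"y": -0.02,"z": 0,"yaw": 0,"claw": 0},
    {"x": 0,"y": 0,"z": 0,"yaw": 0,"claw": 0},
    {"x": 0,"y": 0,"z": 0,"yaw": 0,"claw": 0},
    {"x": 0,"y": 0,"z": 0,"yaw": 0,"claw": 0},
  ],
)

```text
t: 38.7
tcp_pos: [0.4466, -0.2652, 0.3304]
eef_rot: [0.993, 0.119, 0.0, 0.0]
force: [-0.1, -0.0, -0.1]
width: 0.497
```

Run:
```python
exec(open('ov.py').read())
a=env.camera('side')[:,:,::-1];b=env.camera('top')[:,:,::-1]
cv2.imwrite('pics/side11.png',a);cv2.imwrite('pics/top11.png',b)
z(a,245,150,115,90,7,'pics/m11.png');z(b,240,160,110,90,7,'pics/n11.png')
```

```text
t 38.7 tcp [ 0.4466 -0.2652  0.3304] yang -76.31 tilt -1.0 w 0.4972 F [-0.12 -0.01 -0.13] T [ 0.017  0.011 -0.01 ] j6 0.725
```

View pics/m11.png

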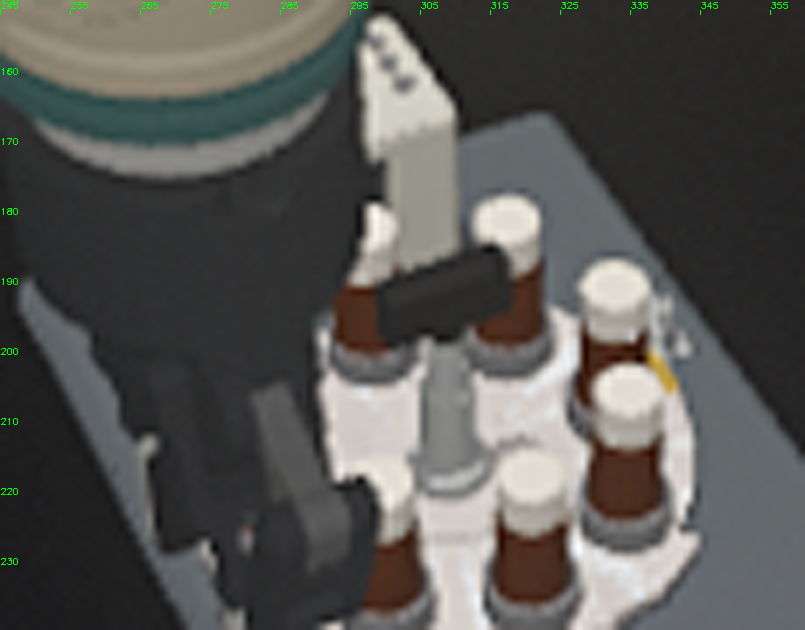

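View pics/n11.png

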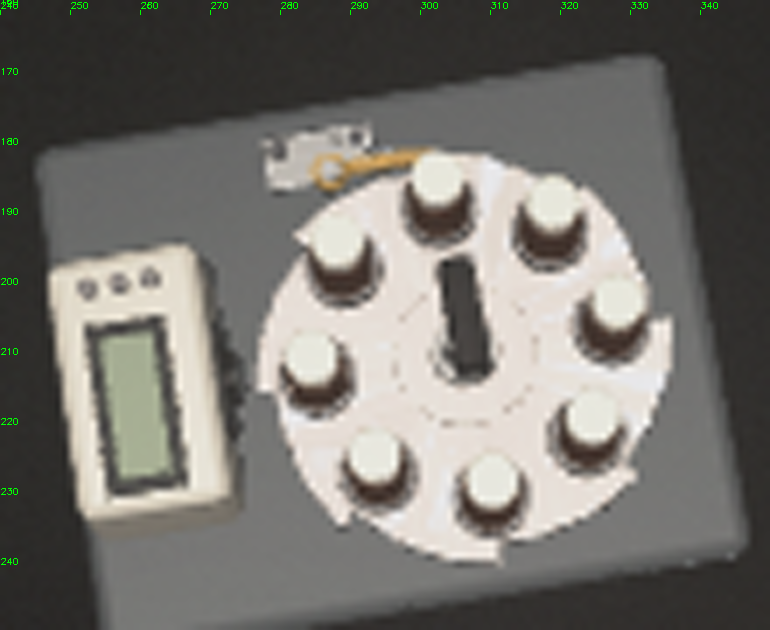

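Run:
```python
import cv2,numpy as np
A=cv2.imread('pics/top0.png');B=cv2.imread('pics/top11.png')
c=lambda im:cv2.resize(im[172:200,272:312],None,fx=10,fy=14,interpolation=2)
cv2.imwrite('pics/cmp.png',np.hstack([c(A),c(B)]))
exec(open('fit.py').read().split('fit([(')[0])
top=np.array([(437,177),(340,237),(313,351),(376,453),(493,476),(593,413),(617,299),(552,199)])/7+[240,160]-.5
def f(p):
    a=p[2]+np.arange(8)*np.pi/4
    return match(top,proj('top',np.c_[p[0]+.07*np.cos(a),p[1]+.07*np.sin(a),np.full(8,.108)])).ravel()
s=least_squares(f,[.5551,.0113,np.radians(103.7)]);print(s.x,np.degrees(s.x[2]),np.abs(s.fun).max())
```

```text
[0.5565 0.0116 1.8043] 103.3815413753422 0.3418613136187787
```

View pics/cmp.png

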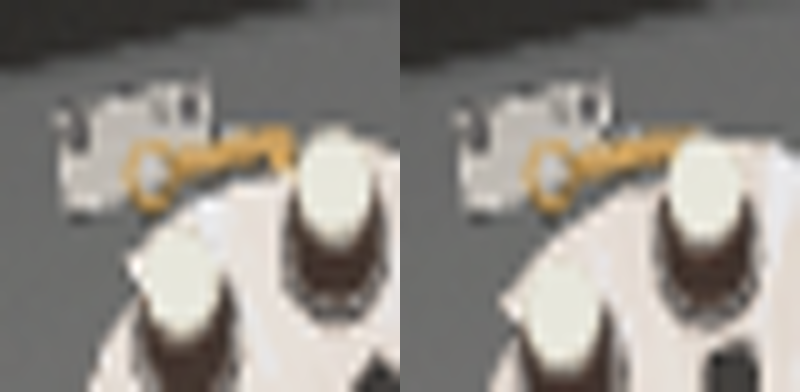

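```bash
python3 -c "
from station import env
print(env.get_state()['t']); print(env.finish_job())"
```

```text
38.8
the job is handed in; nothing more can be done
None
```

I handed the job in at 38.8 s. The larger amber vial is in the empty cup, and the carousel is seated on the pawl; no verdict was reported.

- **Vial:** I set it down with about 4.5 N of contact. It stood upright afterwards, and in the final fit its cap and the seven others lay within 0.35 px of where they should be.
- **Turning:** I turned the knob clockwise about 136° in one grip, roughly 9° past the tooth. The nose dropped about 2 px inward in the side picture, which I took as the click.
- **Pressing home:** Coming back, the first resistance was about 0.22 N m. I pressed to a measured 0.77 N m, then 0.1° more, which I estimate at 0.85 N m but did not read. I then eased it off to 0.46 N m, backed off a further 0.2° and let go.
- **Last checks:** The top picture puts the loaded cup at 103.4°, against 103.7° while I held it and about 102.7° for the window. That is within the bracket's allowed shift. The gripper was clear of everything, and its path stayed away from the pawl and the other glassware.

**Not confirmed or disagreeing:**
- The nose and tooth were hidden under a cap in the final top view, so seating rests on the torque and the angle.
- The two cameras disagreed by 2 to 4 mm on the wheel's position; I settled this from the picture while lowering the vial and from the grip forces at the knob.
- My first two move calls were refused because keys were missing from the rows. I resent them, and nothing had moved.

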